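# Refit the grating disc of the bakery nut mill

### The job

Get the nut mill ready for chopping the bun topping. Take the grating disc (the one with the tall six-sided hub) out of the rack, lay it flat with its hub up on the white board and let go, then take it again by the hub and lower it into the mill over the shaft and the drive pin until it is fully home on the drive plate. Finally put the metal cap over the shaft end so that it sits down on the hub; do not drop the disc or the cap, and leave the slicing disc and the tin where they are.

Things in the scene. Friction and masses are not known exactly. Their poses are not given: they have to be found in the camera images.
- disc: The grating disc: bare steel plate 150 mm across (12-sided rim), 5 mm thick, ringed with rasp teeth on the hub side; about 0.45 kg. Origin: centre of the plain underside; z runs up the hub. Starts on edge in the rack's front slot: its z points out of the rack's front (rack -x) and 10 deg up, its +x points up, its y is level.
- hub (a point): Point on the disc's axis 34 mm above its underside, in the aluminium six-sided hub: 38 mm across flats, from z = 5 to 50 mm (its top). One pair of flats faces the disc's +y and -y, the others are 60 deg on. A round 22 mm bore runs right through along z. Axes as the disc's.
- drive_hole (a point): Centre of the disc's 15 mm round drive hole, at the underside, 36 mm from the disc's origin along its +x (beside the hub).
- cap: The shaft cap: aluminium, 62 mm tall, upright on the bench, about 0.22 kg. Skirt 60 mm across and 31 mm high; above it a round grip 36 mm across, from z = 36 to 62 mm. Blind 24 mm bore, 28 mm deep, from below. Origin: centre of the underside, z up.
- rack: Fixed low steel rack, 160 mm (x) by 180 mm (y), for two discs on edge, leaning back 10 deg. Origin: on the bench under its middle; front is -x. Grating disc in front, its origin at (-22, 0, 95) mm here; slicing disc 46 mm behind. Front lips 20 mm high hold their feet (lift 30 mm along the disc's plane to clear); cheek plates 53 mm high at y = +-87 mm.
- board: Fixed white plastic board, 220 mm (x) by 200 mm (y), 12 mm thick, empty. Origin: centre of its underside on the bench, z up.
- mill: Fixed nut mill, lid off: white housing 230 by 240 mm, on it an open round steel chamber, 190 mm inside, rim 185 mm above the bench, spout on +y. Origin: on the bench on the shaft's axis, z up. Hinge lugs at its back (+x) reach 186 mm.
- drive: Fixed drive in the mill's chamber, stopped at any angle: steel drive plate 100 mm across with an 18 mm shaft, 70 mm tall (top 10 mm tapers), in its centre. Origin: centre of the plate's top face, 119 mm above the bench, z up. With the disc home its underside lies on this face, its +x along this +x; the cap then rests on the hub top, 50 mm above.
- pin (a point): Foot of the drive pin, on the drive plate's top face 36 mm from the shaft's axis along the drive's +x. Pin 10 mm thick, 20 mm tall, its top 6 mm tapered.
- slicer: Bystander: slicing disc, same plate 150 mm across with a low round hub and a long blade slit, in the rack's rear slot. Origin: centre of its underside, z along its hub.
- tin: Bystander: small closed tin, 58 mm across, 75 mm tall, upright near the cap. Origin: centre of its underside.
Things that resemble listed ones, but are neither listed nor needed, are in the scene too. Leave any turquoise look-alike of the disc alone.

How it is judged:
On the way, in this order (a step that is already met when the one before it is completed fails the run):
1. the grating disc lies flat, hub up, on the white board and has been let go (z of disc in the frame of board between 0.008 and 0.017 m and horizontal distance between disc and board below 0.13 m and angle between disc's own z axis and vertical below 0.06 rad and contact force between the fingers and disc below 0.1 N and linear speed of disc below 0.03 m/s), for 0.2 s.
2. the grating disc is fully home on the drive plate, shaft and pin through it, the cap not yet on (z of disc in the frame of drive between -0.004 and 0.004 m and horizontal distance between disc and drive below 0.004 m and horizontal distance between drive_hole and pin below 0.006 m and angle between disc's own z axis and vertical below 0.05 rad and horizontal distance between cap and drive above 0.06 m), for 0.2 s.
At the end, for the whole second after the job is handed in: The disc lies level on the drive plate (within 4 mm in height and off-centre, pin through its drive hole); the cap sits upright on the hub, 50 mm above the plate (within 4 mm), within 6 mm of the shaft's axis; both are released and still (z of disc in the frame of drive between -0.004 and 0.004 m and horizontal distance between disc and drive below 0.004 m and horizontal distance between drive_hole and pin below 0.006 m and angle between disc's own z axis and vertical below 0.05 rad and z of cap in the frame of drive between 0.046 and 0.054 m and horizontal distance between cap and drive below 0.006 m and angle between cap's own z axis and vertical below 0.06 rad and linear speed of each of disc, cap below 0.02 m/s); the robot touches nothing.
It fails at once if the grating disc is dropped: it falls faster than 0.8 m/s while not held (linear speed of disc above 0.8 m/s and contact force between the fingers and disc below 0.1 N).
It fails at once if the cap is dropped: it falls faster than 0.8 m/s while not held (linear speed of cap above 0.8 m/s and contact force between the fingers and cap below 0.1 N).
It fails at once if the slicing disc or the tin is moved by more than 50 mm (distance of any of slicer, tin from where it was at the start of the episode above 0.05 m).
It also fails if it takes over 64 s, if anything falls off the work surface, if the arm or the gripper's body presses on something with over 40 N, if the wrist force passes 120 N, or if a joint passes its speed limit or range.

### The arm

A 6-joint arm with a two-finger parallel gripper is mounted at the origin on the work surface. World frame = base frame: x ahead of the robot, y to its left, z up, the work surface at z = 0. Lengths are in m, angles in rad, forces in N, time in s.
With the tool pointing down it reaches from about 0.375 to 0.9 m from the base axis. Payload 3.1 kg.
Tool frame: the origin (TCP) lies on the mounting face of the last link; the fingertips stand 182 mm ahead of it and the grasp point (between the pads) lies 164 mm ahead of it; z points along the fingers, y is the direction in which the jaws open and shut (so a half turn about z gives the same grasp; the last joint's range is limited). The gripper opens to 87 mm and grips with 3 to 60 N. Pads are 19 mm wide; open, the fingers measure 117 mm over their backs; the gripper's body (75 mm by 190 mm) begins 51 mm behind the grasp point.
Start: joints at [0.974, 0.527, 1.433, -0, 1.181, -0.178], TCP at [0.254, 0.571, 0.405] pointing down, gripper open.
Joint ranges: [-3.08, 3.08], [-0.75, 2.2], [0.22, 2.44], [-1.43, 4.57], [0, 2.65], [-2.85, 2.85]. Speed limits (rad/s): [2.79, 2.79, 3.14, 3.14, 3.14, 3.14].

### API

Orientations are given as a unit quaternion [x, y, z, w].
In Python, from rig import robot, camera, camera_model gives the robot as it stands.
- The arm moves only by the tool drive_tool, never from a script. Its argument "plan" is a list that holds one entry, the list of rows, each a list of 6 numbers: the shift along the world's x, y, z in units of 2.5 cm (1.0 is 2.5 cm), then the turn, a rotation vector about the world's x, y, z in units of 6 degrees (1.0 is 6 degrees). A call has 1 to 8 rows; each row shifts and turns the commanded pose from where the row before left it; what a row does not reach is not made up. A row lasts 1/8 s, in which the tool goes at most 62.5 mm and 10.7 degrees, less where a joint would pass 70% of its speed; a pose out of reach is approached as far as the arm can. A call with a number of a shift or a turn outside -1 to 1 is refused whole. A call with a gripper value outside its range is refused whole. "grip" is the closure, from 0 (fully open) to 1 (shut), set as the call begins (left out, the last holds). The fingers move at their own pace and stop on an object; "force" is the grip in N (left out, the last holds). Time passes only in rows, so rows that do not move let the fingers close. It gives the time, the measured TCP pose, the force and the opening at its end, in the units of the state.
- robot.get_obs(): the state, without advancing time (a new reading comes with each control period).
- camera(name): name is "scene" or "top"; returns the picture (384x512x3 uint8, red, green, blue); there is no depth.
- camera_model(name): a dict with "K" (3x3 intrinsics, pixels), "k1" (the pictures are not rectified: a ray, as slopes to the right and down, at radius r is drawn at 1 + k1 r^2 times it, then the intrinsics apply), "world_to_cam" (4x4, takes a point from world to camera coordinates). Camera axes: x right, y up, looking along -z (the intrinsics and any distortion apply to the point x, -y, -z); pixel columns grow to the right and rows downward; lengths in m; the calibration is good to about 2 mm. A picture is of the moment at which its call begins. camera_model takes no time and is no camera call.
- robot.hand_in(): hands the job in, once; it reports no verdict.
The state is a dict: "time": time; "q": joint angles; "joint_velocities": joint speeds; "joint_torque": joint torques, N m; "position": TCP position; "tool_rot": TCP orientation; "ft_force": force on the tool from outside, world axes, zero at the start; "moment": the same for the moment, N m; "grip_width": finger opening in m.
Only numpy, scipy, OpenCV 4.12 (cv2) and the standard library are available. Lean on these libraries where they do the work, as an engineer would, in place of code of your own. Each camera call takes 0.05 s, during which the arm holds its last target.

## Working session

There is one attempt and no reset: what is moved stays moved. The work goes in short steps, Python scripts to look and compute and a tool call to move; the robot and the scene stay as the last step left them, time stands still between calls to the robot, and variables do not carry over. Pictures are saved under pics/ and viewed, and the job is handed in when it is done.

Besides the shell and the picture viewer there is one more tool, called after "Request:" as a command line: name --argument value ..., lists and objects as JSON in quotes. drive_tool: Moves the arm, as the interface text tells. Shifts and turns lie within -1 to 1; 1 stands for 2.5 cm of shift or 6 degrees of turn. Its arguments: {"type":"object","properties":{"plan":{"type":"array","items":{"type":"array","items":{"type":"array","items":{"type":"number","minimum":-1,"maximum":1}}}},"grip":{"type":"number"},"force":{"type":"number"}},"required":["plan"]}

```bash
ls; mkdir -p pics
python3 - <<'E'
from rig import robot,camera,camera_model
import cv2
for n in("scene","top"):
    im=camera(n); cv2.imwrite(f"pics/{n}0.png",cv2.resize(im[:,:,::-1],(800,600),interpolation=cv2.INTER_CUBIC)); cv2.imwrite(f"pics/raw_{n}0.png",im[:,:,::-1])
    print(camera_model(n))
print(robot.get_obs())
E
```

```text
pics
{'K': array([[384.81778235,   0.        , 249.79684467],
       [  0.        , 384.81778235, 192.6582481 ],
       [  0.        ,   0.        ,   1.        ]]), 'k1': -0.03585435182662264, 'world_to_cam': array([[ 0.89385916,  0.44831075, -0.00576873, -0.38995574],
       [-0.35338627,  0.71239688,  0.60630754,  0.16641635],
       [ 0.27592381, -0.53991495,  0.79520934, -1.29369989],
       [ 0.        ,  0.        ,  0.        ,  1.        ]])}
{'K': array([[368.93759732,   0.        , 250.70916317],
       [  0.        , 368.93759732, 186.76600207],
       [  0.        ,   0.        ,   1.        ]]), 'k1': -0.07374319956477297, 'world_to_cam': array([[ 0.02812521, -0.99893187,  0.03666188, -0.09934827],
       [ 0.9942793 ,  0.03173726,  0.1019874 , -0.45063832],
       [-0.10304201,  0.03358373,  0.99410989, -0.97174292],
       [ 0.        ,  0.        ,  0.        ,  1.        ]])}
{'time': 0.1, 'q': array([ 9.73493413e-01,  5.28375017e-01,  1.43375446e+00, -2.80544977e-05,
        1.18138277e+00, -1.78465422e-01]), 'joint_velocities': array([-0.00012282, -0.00189008, -0.00434531, -0.00029579, -0.00082563,
       -0.00214593]), 'joint_torque': array([-4.50325033e-04, -4.40985954e+01, -1.77149373e+01,  6.34721154e-02,
        5.34417224e-02, -3.08273445e-05]), 'position': array([0.25397162, 0.57074395, 0.4038743 ]), 'tool_rot': array([ 2.07886063e-01,  9.78152577e-01, -8.93397521e-04, -3.51014748e-04]), 'ft_force': array([-0.99068796, -0.45299222,  0.06009838]), 'moment': array([ 0.00626657,  0.0299475 , -0.01936189]), 'grip_width': 0.08711085557356867}
```

View pics/scene0.png

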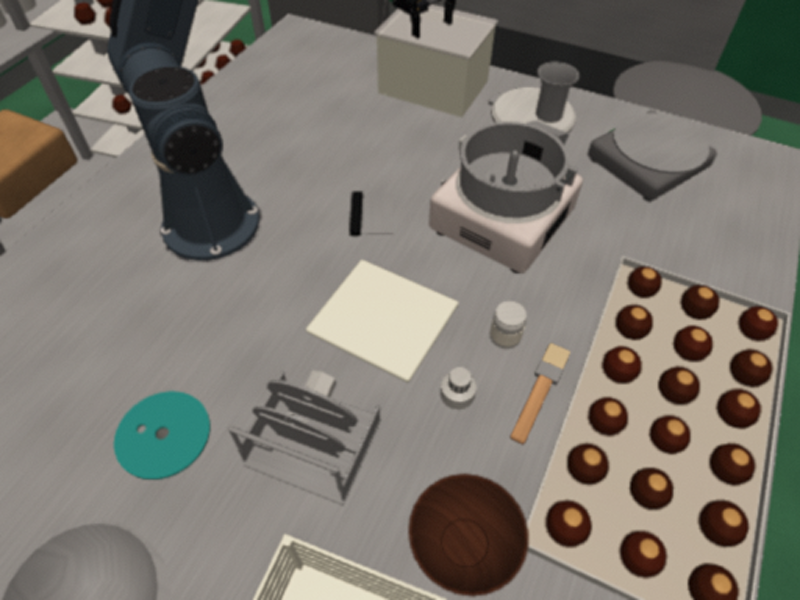

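View pics/top0.png

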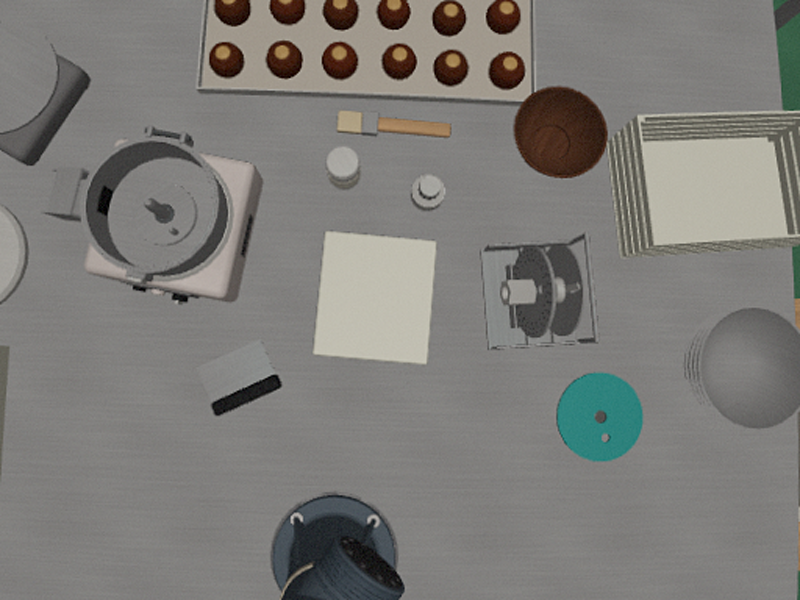

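```bash
cat > h.py <<'E'
import numpy as np, cv2
from rig import robot,camera,camera_model
from scipy.optimize import least_squares
CM={n:camera_model(n) for n in("scene","top")}
def proj(n,P):
    m=CM[n]; P=np.atleast_2d(P); c=P@m["world_to_cam"][:3,:3].T+m["world_to_cam"][:3,3]
    s=np.c_[c[:,0]/-c[:,2],-c[:,1]/-c[:,2]]; r2=(s**2).sum(1,keepdims=True); s=s*(1+m["k1"]*r2)
    return s*m["K"][0,0]+m["K"][:2,2]
def ray(n,uv):
    m=CM[n]; d=(np.array(uv,float)-m["K"][:2,2])/m["K"][0,0]; s=d.copy()
    for _ in range(20): s=d/(1+m["k1"]*(s@s))
    R=m["world_to_cam"][:3,:3]; t=m["world_to_cam"][:3,3]
    v=R.T@np.array([s[0],-s[1],-1]); return -R.T@t, v/np.linalg.norm(v)
def atz(n,uv,z):
    o,v=ray(n,uv); return o+v*(z-o[2])/v[2]
def tri(uvs,uvt):
    o1,v1=ray("scene",uvs);o2,v2=ray("top",uvt)
    A=np.c_[v1,-v2]; k=np.linalg.lstsq(A,o2-o1,rcond=None)[0]
    a=o1+k[0]*v1;b=o2+k[1]*v2; return (a+b)/2,np.linalg.norm(a-b)
def grab(tag):
    r={}
    for n in("scene","top"):
        r[n]=camera(n)[:,:,::-1].copy(); cv2.imwrite(f"pics/raw_{n}_{tag}.png",r[n])
    return r
def crop(img,u0,v0,w,h,k,out,pts=None):
    c=cv2.resize(img[v0:v0+h,u0:u0+w],None,fx=k,fy=k,interpolation=cv2.INTER_CUBIC)
    st=10 if w<=150 else 20
    for u in range((u0//st+1)*st,u0+w,st):
        x=int((u-u0+.5)*k); cv2.line(c,(x,0),(x,5),(0,255,255),1); cv2.putText(c,str(u),(x-10,16),0,.35,(0,255,255),1)
    for v in range((v0//st+1)*st,v0+h,st):
        y=int((v-v0+.5)*k); cv2.line(c,(0,y),(5,y),(0,255,255),1); cv2.putText(c,str(v),(7,y+4),0,.35,(0,255,255),1)
    if pts is not None:
        for p in pts: cv2.circle(c,(int((p[0]-u0+.5)*k),int((p[1]-v0+.5)*k)),1,(0,0,255),-1)
    cv2.imwrite(out,c)
E
python3 - <<'E'
from h import *
s=cv2.imread("pics/raw_scene0.png");t=cv2.imread("pics/raw_top0.png")
crop(s,140,225,110,95,7,"pics/c_s_rack.png")
crop(t,300,145,90,85,7,"pics/c_t_rack.png")
crop(s,270,70,110,105,6,"pics/c_s_mill.png")
crop(t,50,75,125,125,6,"pics/c_t_mill.png")
E
```

```text
(no output)
```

View pics/c_s_rack.png

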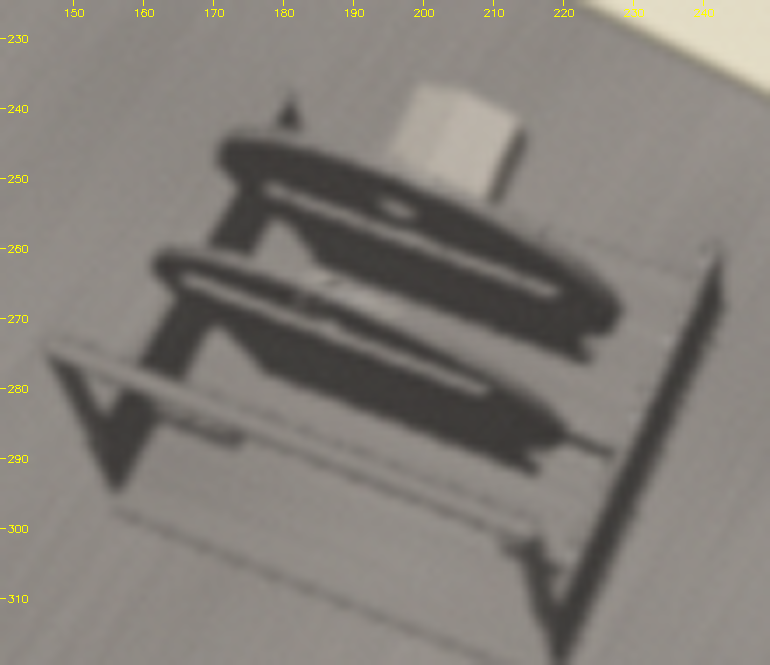

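View pics/c_t_rack.png

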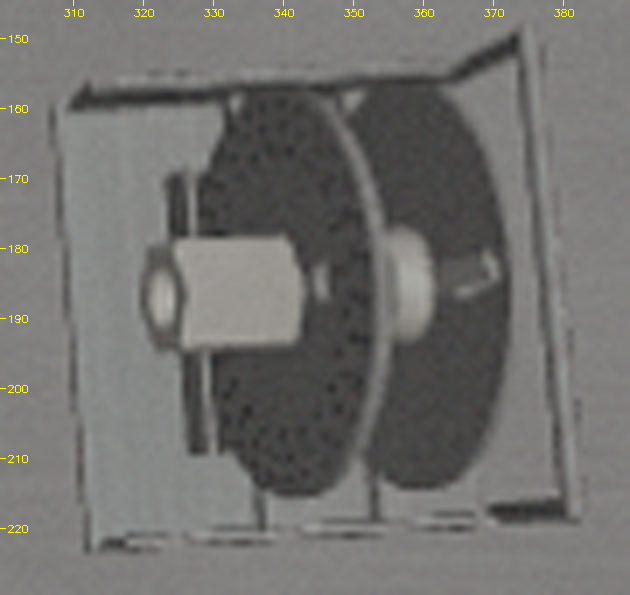

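View pics/c_s_mill.png

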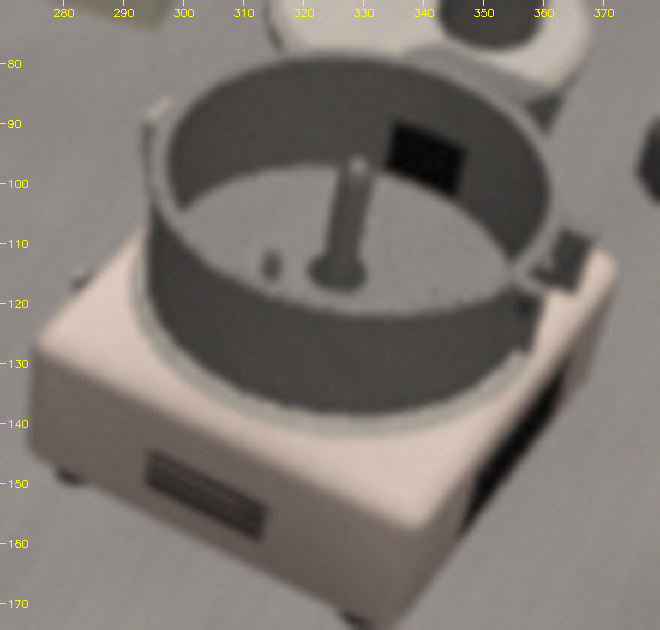

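View pics/c_t_mill.png

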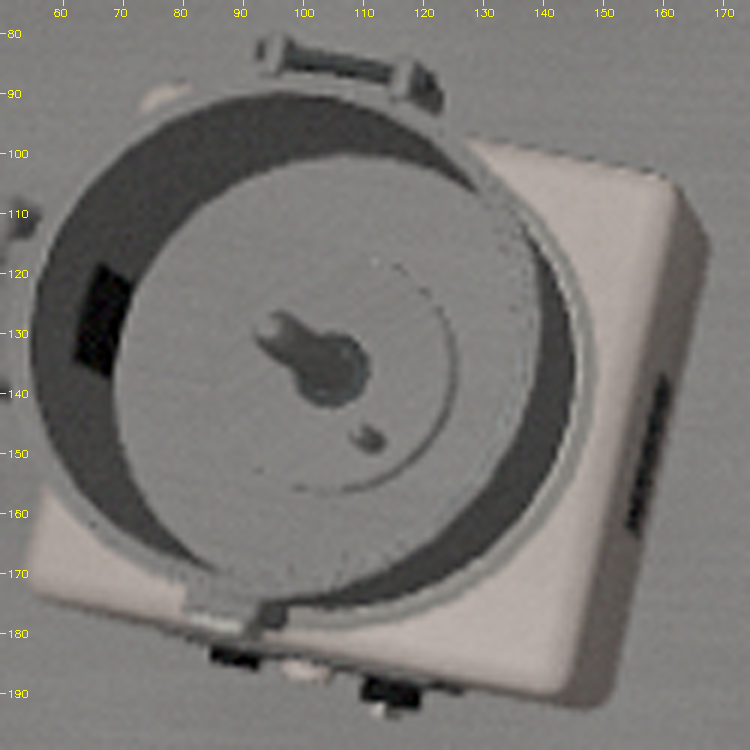

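Run:
```python
from h import *
s=cv2.imread("pics/raw_scene0.png");t=cv2.imread("pics/raw_top0.png")
crop(s,300,85,55,45,14,"pics/c2_s.png")
crop(t,80,110,55,50,14,"pics/c2_t.png")
crop(s,275,185,70,80,9,"pics/c_s_cap.png")
crop(t,200,85,95,50,8,"pics/c_t_cap.png")
print(tri((329.3,97),(95.5,128.5)), tri((314.5,112.2),(110.5,146)))
print(atz("top",(95.5,128.5),.189),atz("scene",(329.3,97),.189),atz("top",(110.5,146),.139),atz("scene",(314.5,112.2),.139))
```

```text
(array([0.55989058, 0.27916563, 0.19123143]), np.float64(0.0029223581830541924)) (array([0.52967771, 0.25960556, 0.13698479]), np.float64(0.000782772992026384))
[0.5591655  0.27912371 0.189     ] [0.56025745 0.28339557 0.189     ] [0.52960402 0.25913474 0.139     ] [0.53000755 0.25695164 0.139     ]
```

View pics/c2_s.png

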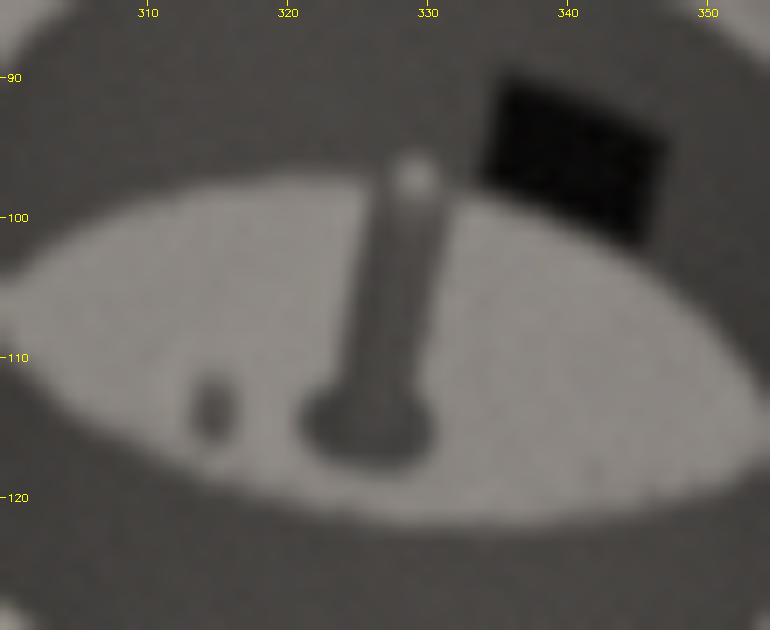

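View pics/c2_t.png

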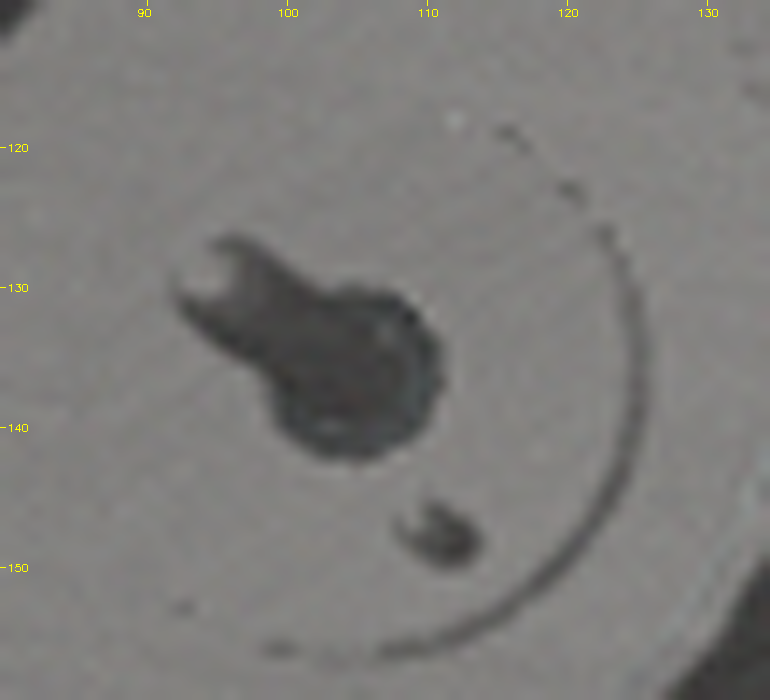

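View pics/c_s_cap.png

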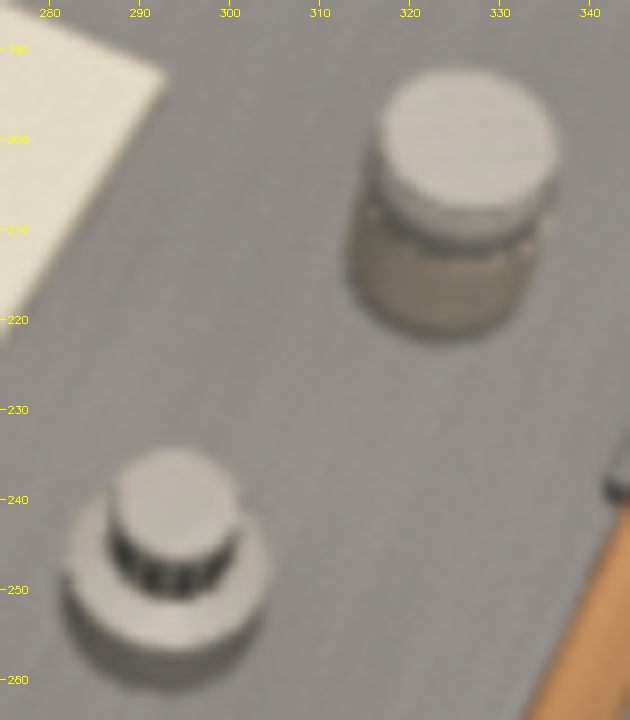

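View pics/c_t_cap.png

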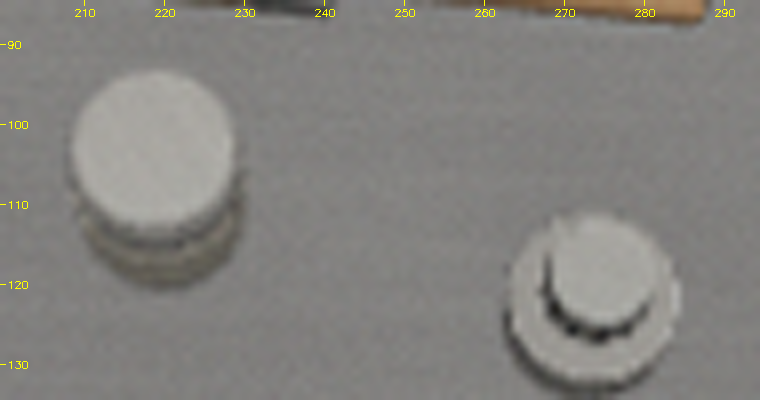

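```bash
cat >> h.py <<'E'
from scipy.ndimage import map_coordinates, gaussian_filter
def circ(c,r,n=72,R=None,a0=0,a1=2*np.pi):
    a=np.linspace(a0,a1,n,endpoint=False); P=np.c_[r*np.cos(a),r*np.sin(a),0*a]
    if R is not None: P=P@np.asarray(R).T
    return P+np.asarray(c)
def edgefit(n,img,fun,p0,search=4,iters=6,sign=0,verbose=1):
    """fun(p)->Nx3 contour points (ordered). Fit p to image edges by normal search."""
    g=gaussian_filter(cv2.cvtColor(img,cv2.COLOR_BGR2GRAY).astype(float),0.6); p=np.array(p0,float)
    for it in range(iters):
        uv=proj(n,fun(p)); d=np.gradient(uv,axis=0); d/=np.linalg.norm(d,axis=1,keepdims=True)+1e-9
        nn=np.c_[d[:,1],-d[:,0]]; S=search if it<3 else max(2,search/2); off=np.arange(-S,S+.01,.25)
        sm=uv[:,None]+nn[:,None]*off[None,:,None]
        val=map_coordinates(g,[sm[...,1],sm[...,0]],order=1,mode="nearest"); gr=np.gradient(val,axis=1)/.25
        a=np.abs(gr) if sign==0 else sign*gr
        k=a.argmax(1); st=a.max(1); ok=(st>6)&(k>0)&(k<len(off)-1)
        tgt=uv+nn*off[k][:,None]
        def res(q): return (((proj(n,fun(q))-tgt)*nn).sum(1))[ok]
        s=least_squares(res,p,loss="soft_l1",f_scale=.4); p=s.x
    if verbose: print(n,np.round(p,4),"n",ok.sum(),"med|r| px",round(float(np.median(np.abs(s.fun))),2))
    return p
E
python3 - <<'E'
from h import *
I={n:cv2.imread(f"pics/raw_{n}0.png") for n in CM}
c=(.5595,.281)
for n in CM:
    for z,r,nm in((.185,.095,"rim in"),(.119,.05,"plate"),(.119,.014,"boss")):
        print(nm,end=" "); edgefit(n,I[n],lambda p:circ((p[0],p[1],z),r),c,search=3)
from h import *
for n,b in(("scene",(270,70,110,105,7)),("top",(50,75,125,125,6))):
    P=np.vstack([circ((*c,.185),.095),circ((*c,.119),.05),circ((*c,.189),.005,24),circ((*c,.179),.009,24),circ((*c,.119),.014,24)])
    crop(I[n],*b,f"pics/ov_{n}.png",proj(n,P))
E
```

```text
rim in scene [0.5607 0.2798] n 62 med|r| px 0.26
plate scene [0.5637 0.3034] n 26 med|r| px 0.64
boss scene [0.5604 0.2837] n 65 med|r| px 0.25
rim in top [0.5576 0.2816] n 44 med|r| px 0.12
plate top [0.5585 0.2802] n 33 med|r| px 0.61
boss top [0.557  0.2812] n 63 med|r| px 0.5
```

View pics/ov_scene.png

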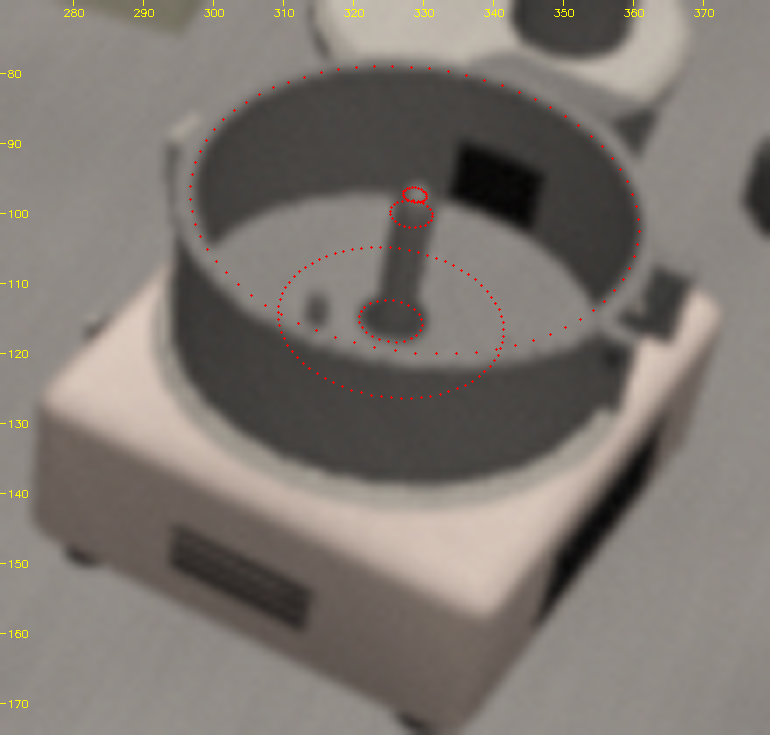

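View pics/ov_top.png

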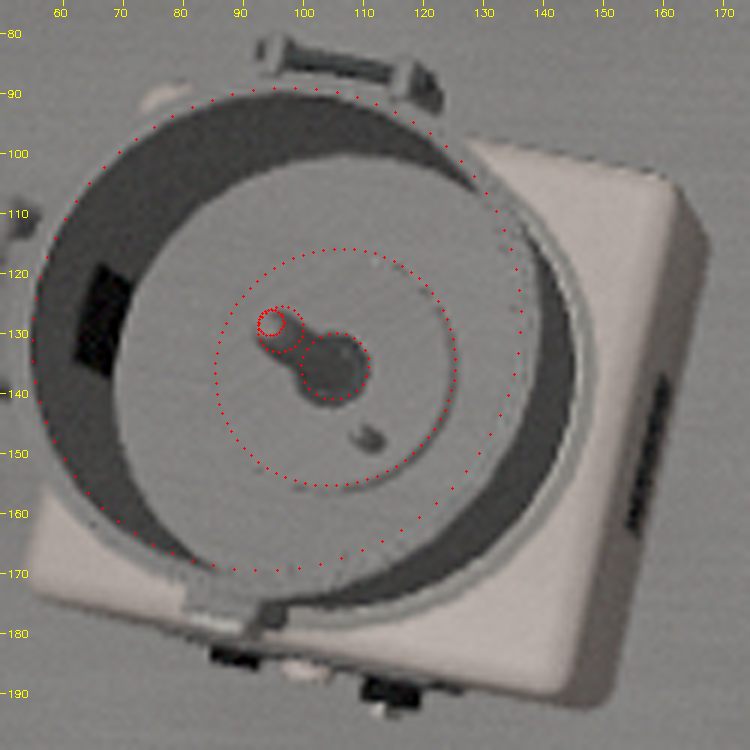

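```bash
cat >> h.py <<'E'
def Rz(a): c,s=np.cos(a),np.sin(a); return np.array([[c,-s,0],[s,c,0],[0,0,1.]])
def rackdisc(p):
    """p: rack X,Y,yaw -> disc R,t"""
    R=Rz(p[2]); t=np.array([p[0],p[1],0])+R@np.array([-.022,0,.095])
    c,s=np.cos(np.radians(10)),np.sin(np.radians(10))
    z=R@[-c,0,s]; x=R@[s,0,c]; y=np.cross(z,x)
    return np.c_[x,y,z],t
def hexa(z,n=10,af=.038):
    v=[[af/np.sqrt(3)*np.cos(np.radians(60*k)),af/np.sqrt(3)*np.sin(np.radians(60*k)),z] for k in range(7)]
    v=np.array(v); return np.vstack([v[i]+(v[i+1]-v[i])*np.linspace(0,1,n,endpoint=False)[:,None] for i in range(6)])
def discpts(R,t):
    a=[circ((0,0,.005),.075),circ((0,0,0),.075),hexa(.05),hexa(.005),circ((0,0,.05),.011,24)]
    return [q@R.T+t for q in a]
E
python3 - <<'E'
from h import *
I={n:cv2.imread(f"pics/raw_{n}0.png") for n in CM}
print(atz("top",(308,160),0),atz("top",(312,222),0),atz("top",(323.3,187),.1037))
a=atz("top",(308,160),0);b=atz("top",(312,222),0);d=b-a; print(np.hypot(*d[:2]))
# rack y axis: front -x is world +y -> x_rack ~ -y world, y_rack ~ +x world ; b->a is +x world
yaw=np.arctan2(-d[1],-d[0])-np.pi/2; print("yaw",np.degrees(yaw))
h=atz("top",(323.3,187),.1037)
R,t=rackdisc((0,0,yaw)); he=R@[0,0,.05]+t
p=np.array([h[0]-he[0],h[1]-he[1],yaw]); print(p); print("front edge mid",(a+b)/2)
R,t=rackdisc(p)
for n,bb in(("scene",(140,225,110,95,7)),("top",(300,145,90,85,7))):
    crop(I[n],*bb,f"pics/ovr_{n}.png",proj(n,np.vstack(discpts(R,t))))
E
```

```text
[ 0.53677859 -0.24563222  0.        ] [ 0.36346109 -0.25896433  0.        ] [ 0.45047729 -0.26548426  0.1037    ]
0.17382951822668985
yaw -85.6012954807044
[ 0.45594118 -0.33651481 -1.49402445]
front edge mid [ 0.45011984 -0.25229828  0.        ]
```

View pics/ovr_scene.png

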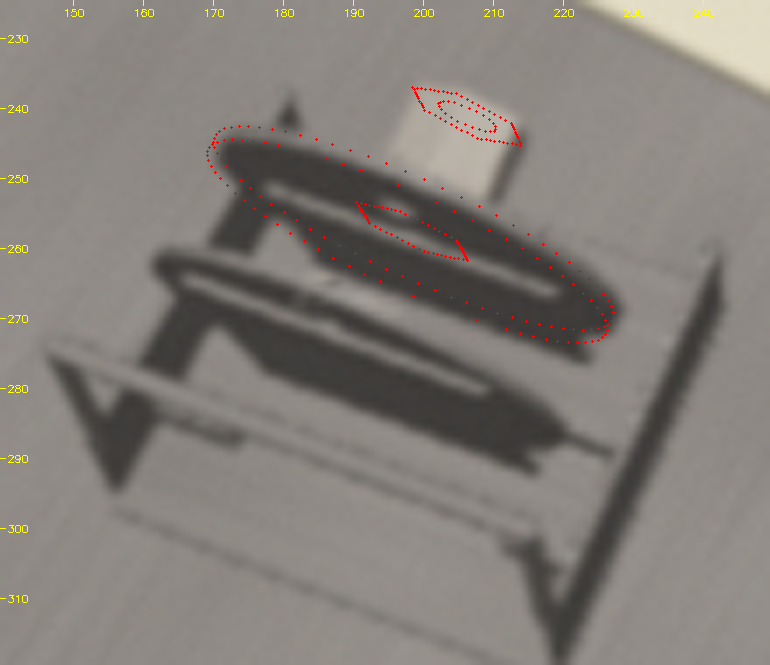

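View pics/ovr_top.png

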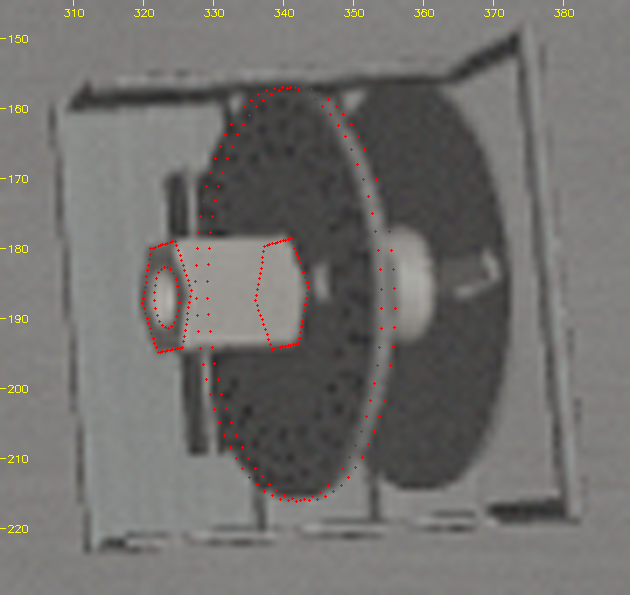

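Run:
```python
from h import *
I={n:cv2.imread(f"pics/raw_{n}0.png") for n in CM}
p0=[.45594118,-.33651481,-1.494]
R,t=rackdisc(p0)
print("hub",R@[0,0,.034]+t,"z",R[:,2],"x",R[:,0],"y",R[:,1])
# scene-only fit of disc outline shift (X,Y) with rim front
for n in CM:
    edgefit(n,I[n],lambda p:discpts(*rackdisc([p[0],p[1],p0[2]]))[0],p0[:2],search=3)
# cap
for nm,z,r in(("grip top",.062,.018),("skirt top",.031,.03),("skirt bot",0,.03)):
    c0=atz("top",(274,118),.062)[:2]
    for n in CM: print(nm,end=" "); edgefit(n,I[n],lambda p:circ((p[0],p[1],z),r),c0,search=3)
print(tri((294.2,240.3),(274.4,118.4)))
bt=[(208,149),(279,153.5),(273.5,232),(200.5,226)]
print("board top cam",[np.round(atz("top",u,.012)[:2],3) for u in bt])
print("tri board corner",tri((292.5,193),(208,149)))
for z,r in((.075,.029),):
    c0=atz("top",(218.5,102.5),.075)[:2]
    for n in CM: print("tin",end=" "); edgefit(n,I[n],lambda p:circ((p[0],p[1],z),r),c0,search=3)
```

```text
hub [ 0.45168444 -0.28119488  0.10090404] z [-0.0755553   0.98190514  0.17364818] x [ 0.01332244 -0.17313637  0.98480775] y [ 9.97052611e-01  7.67208624e-02 -1.73472348e-18]
scene [ 0.4589 -0.3399] n 57 med|r| px 0.27
top [ 0.4573 -0.3349] n 60 med|r| px 0.47
grip top scene [ 0.6364 -0.1438] n 72 med|r| px 0.24
grip top top [ 0.6352 -0.1439] n 68 med|r| px 0.25
skirt top scene [ 0.6365 -0.143 ] n 66 med|r| px 0.3
skirt top top [ 0.6343 -0.1437] n 72 med|r| px 0.26
skirt bot scene [ 0.6362 -0.1425] n 50 med|r| px 0.22
skirt bot top [ 0.6432 -0.1466] n 72 med|r| px 0.23
(array([ 0.63576902, -0.14236486,  0.06004141]), np.float64(0.001246189543809085))
board top cam [array([0.556, 0.035]), array([ 0.55 , -0.162]), array([ 0.333, -0.152]), array([0.344, 0.046])]
tri board corner (array([0.5588906 , 0.03636517, 0.00601441]), np.float64(0.004628981713897159))
tin scene [0.6687 0.0073] n 72 med|r| px 0.99
tin top [0.6665 0.0062] n 72 med|r| px 1.0
```

```bash
cat >> h.py <<'E'
from scipy.spatial.transform import Rotation as Rot
def plan(p,Rm,nmin=1,fmax=.98,cur=None):
    """deltas from measured pose to p,Rm ; prints rows"""
    o=robot.get_obs() if cur is None else cur
    dp=(np.asarray(p)-o["position"])/.025; dr=(Rot.from_matrix(Rm)*Rot.from_quat(o["tool_rot"]).inv()).as_rotvec()/np.radians(6)
    n=max(nmin,int(np.ceil(max(np.abs(dp).max(),np.abs(dr).max())/fmax)))
    print("total",np.round(dp,2),np.round(dr,2),"| n",n,"row",np.round(np.r_[dp,dr]/n,2).tolist()); return n
def st():
    o=robot.get_obs(); print("t",round(o["time"],2),"q",np.round(o["q"],3),"p",np.round(o["position"],4),"F",np.round(o["ft_force"],1),"M",np.round(o["moment"],2),"w",round(o["grip_width"],4)); return o
def Rtool(z,y):
    z=np.array(z,float); z/=np.linalg.norm(z); y=np.array(y,float); y-=z*(y@z); y/=np.linalg.norm(y); return np.c_[np.cross(y,z),y,z]
E
cat > g1.py <<'E'
from h import *
RD,tD=rackdisc([.457,-.3365,-1.494])   # averaged
T=np.radians(40)
HUB=RD@[0,0,.034]+tD
ZT=-(np.cos(T)*RD[:,2]+np.sin(T)*RD[:,0]); RT=Rtool(ZT,RD[:,1])
def tcp(d): return HUB-(.164+d)*ZT
E
python3 - <<'E'
from g1 import *
print(HUB,ZT,tcp(.08),tcp(0))
R0=Rot.from_quat(robot.get_obs()["tool_rot"]).as_matrix()
plan([.38,.35,.42],R0)
plan(tcp(.1),RT)
E
```

```text
[ 0.45274326 -0.28118007  0.10090404] [ 0.04931522 -0.64089306 -0.76604444] [ 0.44071035 -0.12480216  0.28781888] [ 0.44465556 -0.17607361  0.22653533]
total [ 5.04 -8.83  0.65] [0. 0. 0.] | n 10 row [0.5, -0.88, 0.06, 0.0, 0.0, 0.0]
total [  7.43 -27.31  -4.03] [-5.7  -4.04 -9.82] | n 28 row [0.27, -0.98, -0.14, -0.2, -0.14, -0.35]
```

Request:
drive_tool --plan '[[[0.6,-0.9,0,0,0,0],[0.6,-0.9,0,0,0,0],[0.6,-0.9,0,0,0,0],[0.6,-0.9,0,0,0,0],[0.6,-0.9,0,0,0,0],[0.6,-0.9,0,0,0,0],[0.6,-0.9,0,0,0,0],[0.6,-0.9,0,0,0,0]]]' --grip 0 --force 40

```text
time: 1.1
position: [0.3744, 0.3901, 0.4044]
tool_rot: [0.208, 0.978, -0.0, -0.0]
ft_force: [1.1, 0.0, 0.2]
grip_width: 0.0874
```

Run:
```python
from g1 import *
st(); plan(tcp(.08),RT)
```

```text
t 1.1 q [ 0.599  0.415  1.645 -0.     1.083 -0.553] p [0.3744 0.3901 0.4044] F [1.1 0.  0.2] M [ 0.06 -0.02 -0.02] w 0.0874
total [  2.65 -20.6   -4.66] [-5.71 -4.04 -9.83] | n 22 row [0.12, -0.94, -0.21, -0.26, -0.18, -0.45]
```

Request:
drive_tool --plan '[[[0.12,-0.94,0,0,0,-0.6],[0.12,-0.94,0,0,0,-0.6],[0.12,-0.94,0,0,0,-0.6],[0.12,-0.94,0,0,0,-0.6],[0.12,-0.94,0,0,0,-0.6],[0.12,-0.94,0,0,0,-0.6],[0.12,-0.94,0,0,0,-0.6],[0.12,-0.94,0,0,0,-0.6]]]'

```text
time: 2.1
position: [0.398, 0.2022, 0.4045]
tool_rot: [0.445, 0.895, -0.0, -0.0]
ft_force: [0.1, -0.3, 0.6]
grip_width: 0.0872
```

Request:
drive_tool --plan '[[[0.12,-0.94,0,0,0,-0.6],[0.12,-0.94,0,0,0,-0.6],[0.12,-0.94,0,0,0,-0.6],[0.12,-0.94,0,0,0,-0.6],[0.12,-0.94,0,0,0,-0.6],[0.12,-0.94,0,0,0,-0.6],[0.12,-0.94,0,0,0,-0.6],[0.12,-0.94,0,0,0,-0.6]]]'

```text
time: 3.1
position: [0.422, 0.0142, 0.4046]
tool_rot: [0.654, 0.756, -0.0, -0.0]
ft_force: [-0.5, -0.7, 0.2]
grip_width: 0.0869
```

Run:
```python
from g1 import *
st(); plan(tcp(.08),RT)
```

```text
t 3.1 q [-0.232  0.255  1.915  0.     0.972 -0.377] p [0.422  0.0142 0.4046] F [-0.5 -0.7  0.2] M [-0.1   0.01  0.03] w 0.0869
total [ 0.75 -5.56 -4.67] [-6.63 -0.74 -0.62] | n 7 row [0.11, -0.79, -0.67, -0.95, -0.11, -0.09]
```

Request:
drive_tool --plan '[[[0.09,-0.7,-0.58,-0.83,-0.09,-0.08],[0.09,-0.7,-0.58,-0.83,-0.09,-0.08],[0.09,-0.7,-0.58,-0.83,-0.09,-0.08],[0.09,-0.7,-0.58,-0.83,-0.09,-0.08],[0.09,-0.7,-0.58,-0.83,-0.09,-0.08],[0.09,-0.7,-0.58,-0.83,-0.09,-0.08],[0.09,-0.7,-0.58,-0.83,-0.09,-0.08],[0.09,-0.7,-0.58,-0.83,-0.09,-0.08]]]'

```text
time: 4.1
position: [0.4402, -0.1255, 0.2882]
tool_rot: [0.638, 0.689, -0.234, 0.251]
ft_force: [-0.2, 0.2, 0.5]
grip_width: 0.0868
```

Run:
```python
from g1 import *
st(); plan(tcp(.08),RT); plan(tcp(0.0),RT)
r=grab("pre"); crop(r["top"],250,100,150,130,5,"pics/pre_t.png"); crop(r["scene"],110,160,160,130,5,"pics/pre_s.png")
```

```text
t 4.1 q [-0.363  0.554  2.023 -1.275  0.658  0.652] p [ 0.4402 -0.1255  0.2882] F [-0.2  0.2  0.5] M [ 0.29  0.07 -0.02] w 0.0868
total [ 0.02  0.03 -0.01] [ 0.03 -0.02  0.01] | n 1 row [0.02, 0.03, -0.01, 0.03, -0.02, 0.01]
total [ 0.18 -2.02 -2.46] [ 0.03 -0.02  0.01] | n 3 row [0.06, -0.67, -0.82, 0.01, -0.01, 0.0]
```

View pics/pre_t.png

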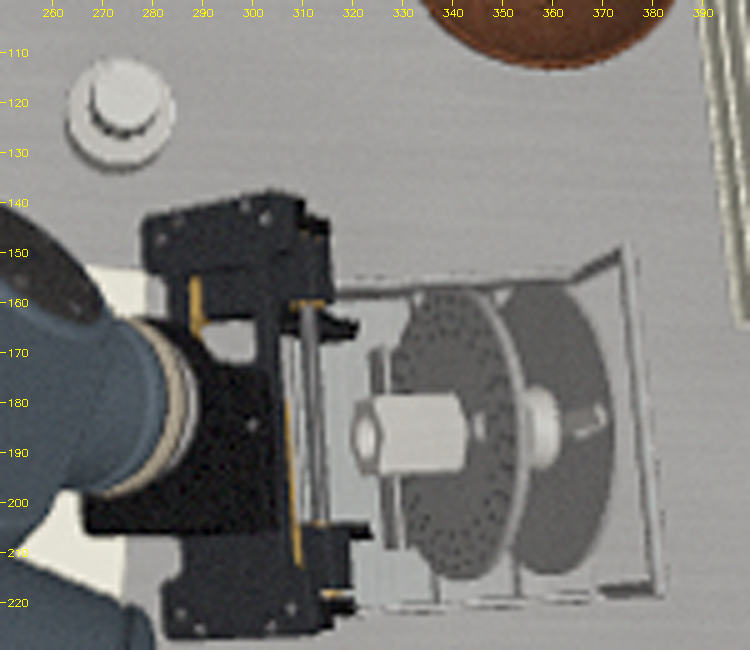

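View pics/pre_s.png

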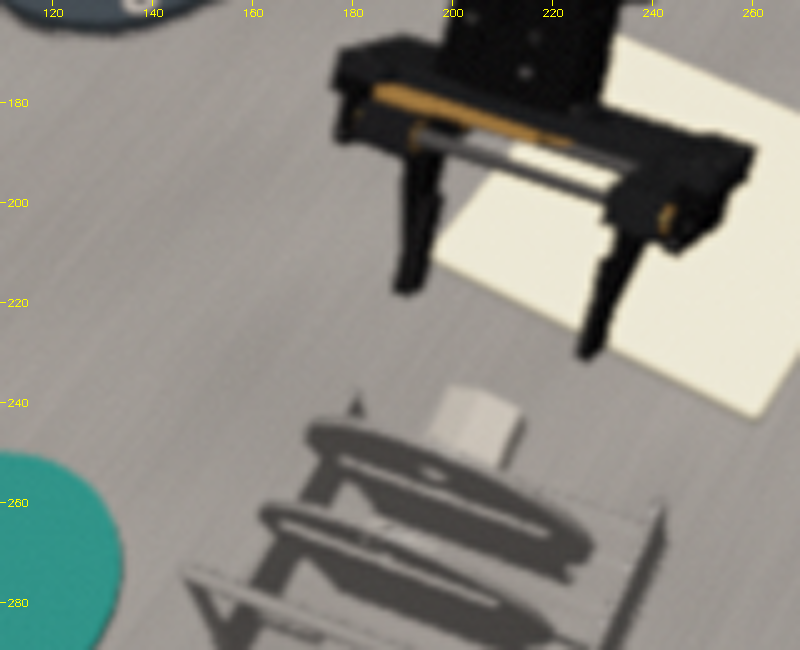

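Request:
drive_tool --plan '[[[0.03,-0.34,-0.41,0,0,0],[0.03,-0.34,-0.41,0,0,0],[0.03,-0.34,-0.41,0,0,0]]]'

```text
time: 4.58
position: [0.4424, -0.1503, 0.2582]
tool_rot: [0.638, 0.69, -0.233, 0.25]
ft_force: [0.2, -0.6, 0.2]
grip_width: 0.087
```

Run:
```python
from g1 import *
st(); plan(tcp(0.0),RT)
```

```text
t 4.58 q [-0.415  0.623  2.025 -1.401  0.613  0.754] p [ 0.4424 -0.1503  0.2582] F [ 0.2 -0.6  0.2] M [ 0.32  0.06 -0.02] w 0.087
total [ 0.09 -1.03 -1.27] [-0.   -0.02  0.01] | n 2 row [0.04, -0.52, -0.63, -0.0, -0.01, 0.0]
```

```bash
cat > kin.py <<'E'
from h import *
D=[([.974,.527,1.433,0,1.181,-.178],[.254,.571,.405],[.2079,.97815,-.0009,-.0004]),
([.599,.415,1.645,0,1.083,-.553],[.3744,.3901,.4044],[.208,.978,0,0]),
([-.232,.255,1.915,0,.972,-.377],[.422,.0142,.4046],[.654,.756,0,0]),
([-.363,.554,2.023,-1.275,.658,.652],[.4402,-.1255,.2882],[.638,.689,-.234,.251]),
([-.415,.623,2.025,-1.401,.613,.754],[.4424,-.1503,.2582],[.638,.690,-.233,.250])]
def rz(a): return Rot.from_euler('z',a).as_matrix()
def ry(a): return Rot.from_euler('y',a).as_matrix()
def fk(q,k):
    d1,yl,L2,a3,d4,d6,a2=k
    R1=rz(q[0]);R2=R1@ry(q[1]);R3=R2@ry(q[2]);R4=R3@rz(q[3]);R5=R4@ry(q[4]);R6=R5@rz(q[5])@rz(-np.pi/2*SG)
    p1=R1@[a2,0,d1]; p2=p1+R2@[0,0,L2]; p3=p2+R3@[a3,yl,d4]; p4=p3+R6@[0,0,d6]
    return p4,R6,(p1,p2,p3)
SG=-1
K=None
def fit():
    global K
    f=lambda k:np.concatenate([fk(q,k)[0]-p for q,p,_ in D]+[np.array([k[5]-.1,k[6]])*1e-3])
    s=least_squares(f,[.3,.11,.35,0,.4,.1,0]); K=s.x; return s
fit()
LO=np.array([-3.08,-.75,.22,-1.43,0,-2.85]);HI=np.array([3.08,2.2,2.44,4.57,2.65,2.85])
def ik(p,R,q0):
    def f(q):
        P,RR,_=fk(q,K); return np.r_[(P-p)*10,Rot.from_matrix(RR@R.T).as_rotvec()]
    s=least_squares(f,np.clip(q0,LO+1e-3,HI-1e-3),bounds=(LO,HI)); return s.x,np.abs(s.fun).max()
E
python3 - <<'E'
import kin; from kin import *
for sg in(1,-1):
    kin.SG=sg
    print([np.round(np.degrees(np.linalg.norm(Rot.from_matrix(fk(q,[0]*7)[1]@Rot.from_quat(o).as_matrix().T).as_rotvec())),2) for q,p,o in D])
kin.SG=1
s=fit(); print(np.round(kin.K,4),np.round(s.fun*1000,1))
E
```

```text
[np.float64(180.0), np.float64(179.98), np.float64(179.97), np.float64(179.98), np.float64(179.94)]
[np.float64(0.15), np.float64(0.08), np.float64(0.04), np.float64(0.06), np.float64(0.06)]
[ 0.2745  0.1109  0.588   0.1142  0.3919  0.1233 -0.    ] [-0.1  0.1 -0.   0.1 -0.2 -0.1  0.   0.1  0.2 -0.  -0.2 -0.1  0.   0.2
  0.   0.  -0. ]
```

```bash
cat > ev.py <<'E'
import kin; from kin import *; from g1 import RD,tD,HUB
q0=[-.415,.623,2.025,-1.0,.613,.754]
for td in (45,50,55,60,65,70):
    T=np.radians(td); z=-(np.cos(T)*RD[:,2]+np.sin(T)*RD[:,0]); R=Rtool(z,RD[:,1])
    out=[]
    q=q0
    for d,l in((.08,0),(0,0),(0,.04),(0,.09)):
        q,e=ik(HUB-(.164+d)*z+l*RD[:,0],R,q); out.append((np.round(q[[3,4,5]],2).tolist(),round(e,4)))
    print(td,out)
    # lay: disc frame relative to tool constant; disc flat with x_d at azimuth psi
    for psi in (-85.6,-120,-150,180,150):
        res=[]
        for c in ((.46,-.06),(.52,-.06)):
            RDf=Rz(np.radians(psi)); zt=RDf@(RD.T@z); Rt=RDf@RD.T@R
            p=np.array([*c,.012])+RDf@[0,0,.034]-.164*zt
            best=min((ik(p,Rt,g) for g in (q,[0,.8,1.5,0,.5,0],[-.6,.8,2,1.2,1,0],[-.3,.8,2,2,1,-1])),key=lambda a:a[1])
            qq,e=best; pw=fk(qq,K)[2]
            res.append((np.round(qq,2).tolist(),round(e,4),"wrist",np.round(pw[2],3).tolist()))
        print("   psi",psi,res[0],"||",res[1])
E
python3 ev.py
```

```text
45 [([-1.09, 0.61, 0.43], np.float64(0.0)), ([-1.37, 0.51, 0.67], np.float64(0.0)), ([-1.2, 0.53, 0.46], np.float64(0.0)), ([-1.01, 0.59, 0.22], np.float64(0.0))]
   psi -85.6 ([-0.71, 0.88, 1.78, 0.58, 1.16, -1.21], np.float64(0.0), 'wrist', [0.476, -0.263, 0.249]) || ([-0.64, 0.9, 1.65, 0.6, 1.24, -1.11], np.float64(0.0), 'wrist', [0.536, -0.263, 0.249])
   psi -120 ([-0.84, 0.86, 2.07, 1.08, 0.87, -1.32], np.float64(0.0), 'wrist', [0.358, -0.236, 0.249]) || ([-0.75, 0.86, 1.94, 1.07, 0.91, -1.15], np.float64(0.0), 'wrist', [0.418, -0.236, 0.249])
   psi -150 ([-0.86, 0.94, 2.34, 1.88, 0.82, -1.76], np.float64(0.0), 'wrist', [0.284, -0.162, 0.249]) || ([-0.74, 0.88, 2.2, 1.83, 0.77, -1.49], np.float64(0.0), 'wrist', [0.344, -0.162, 0.249])
   psi 180 ([-0.63, 0.97, 2.44, 2.6, 0.87, -1.74], np.float64(0.1459), 'wrist', [0.284, -0.07, 0.259]) || ([-0.54, 0.95, 2.35, 2.67, 0.92, -1.67], np.float64(0.0), 'wrist', [0.317, -0.06, 0.249])
   psi 150 ([-0.24, 1.0, 2.44, 3.39, 1.06, -1.49], np.float64(0.0245), 'wrist', [0.289, 0.043, 0.25]) || ([-0.21, 0.91, 2.29, 3.44, 0.84, -1.55], np.flo
[... 5064 characters left out ...]
 -0.294, 0.144]) || ([-0.88, 1.08, 1.89, 1.16, 1.28, -1.41], np.float64(0.0), 'wrist', [0.385, -0.294, 0.144])
   psi -150 ([-1.09, 1.3, 2.35, 1.71, 1.25, -2.1], np.float64(0.0), 'wrist', [0.226, -0.195, 0.144]) || ([-0.92, 1.2, 2.23, 1.79, 1.27, -1.87], np.float64(0.0), 'wrist', [0.286, -0.195, 0.144])
   psi 180 ([-0.93, 1.63, 2.44, 1.94, 1.82, -2.37], np.float64(0.2517), 'wrist', [0.212, -0.098, 0.097]) || ([-0.68, 1.43, 2.44, 2.47, 1.8, -2.02], np.float64(0.0386), 'wrist', [0.254, -0.062, 0.141])
   psi 150 ([-0.09, 1.46, 2.44, 3.69, 1.92, -1.22], np.float64(0.0974), 'wrist', [0.241, 0.09, 0.134]) || ([-0.13, 1.31, 2.35, 3.52, 1.7, -1.38], np.float64(0.0), 'wrist', [0.286, 0.075, 0.144])
```

```bash
sed -i 's/radians(40)/radians(50)/' g1.py
python3 - <<'E'
from g1 import *
print(tcp(.03)); plan(tcp(.035),RT); plan(tcp(0),RT)
E
```

```text
[ 0.44530134 -0.18446596  0.26891297]
total [ 0.11 -1.27  0.6 ] [1.66 0.11 0.01] | n 2 row [0.05, -0.63, 0.3, 0.83, 0.05, 0.0]
total [ 0.16 -1.97 -0.61] [1.66 0.11 0.01] | n 3 row [0.05, -0.66, -0.2, 0.55, 0.04, 0.0]
```

Request:
drive_tool --plan '[[[0.04,-0.42,0.2,0.55,0.04,0],[0.04,-0.42,0.2,0.55,0.04,0],[0.03,-0.43,0.2,0.56,0.03,0.01]]]'

```text
time: 4.95
position: [0.4452, -0.182, 0.2737]
tool_rot: [0.656, 0.709, -0.175, 0.19]
ft_force: [-0.1, 0.9, 0.3]
grip_width: 0.0871
```

Run:
```python
from g1 import *
st(); plan(tcp(0),RT)
r=grab("pre2"); crop(r["top"],290,130,100,90,7,"pics/pre2_t.png"); crop(r["scene"],140,195,110,90,7,"pics/pre2_s.png")
```

```text
t 4.95 q [-0.513  0.571  1.975 -1.017  0.508  0.297] p [ 0.4452 -0.182   0.2737] F [-0.1  0.9  0.3] M [0.27 0.1  0.04] w 0.0871
total [ 0.05 -0.7  -1.23] [-0.02  0.   -0.01] | n 2 row [0.02, -0.35, -0.61, -0.01, 0.0, -0.01]
```

View pics/pre2_t.png

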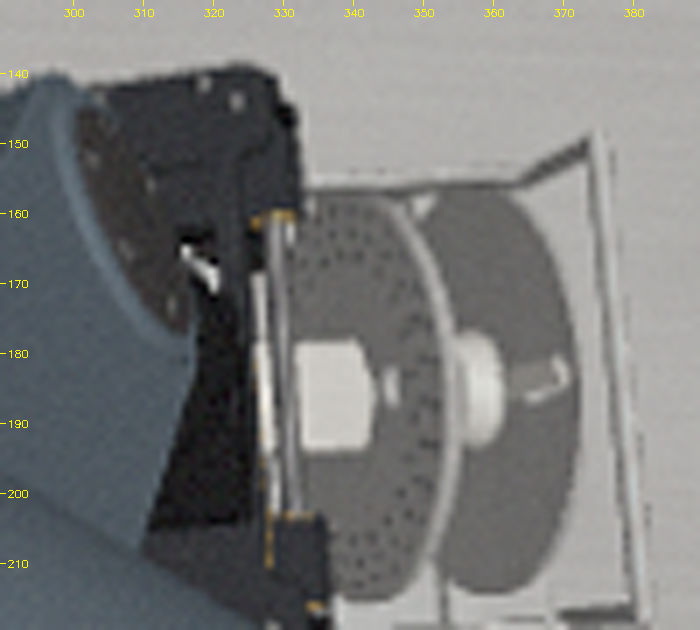

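View pics/pre2_s.png

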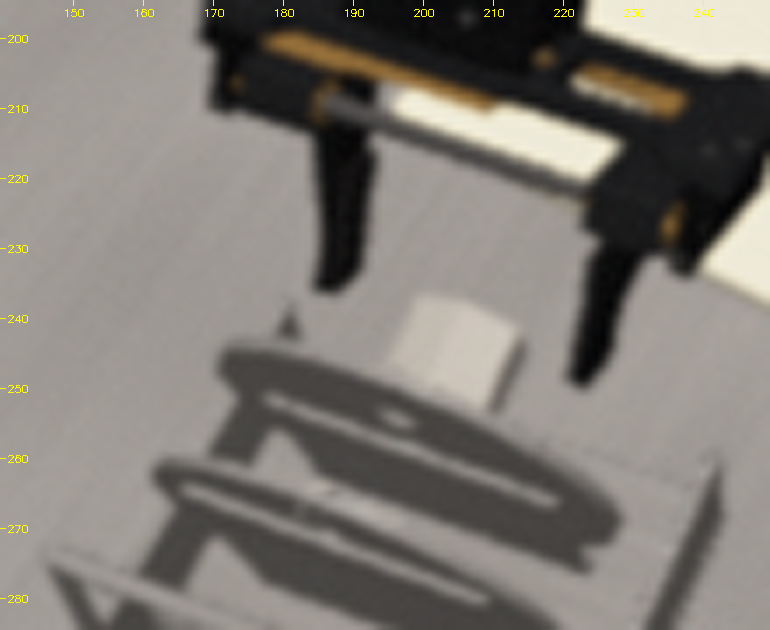

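Request:
drive_tool --plan '[[[0.01,-0.18,-0.31,0,0,0],[0.01,-0.18,-0.31,0,0,0],[0.01,-0.17,-0.3,0,0,0],[0.01,-0.17,-0.3,0,0,0],[0,0,0,0,0,0]]]'

```text
time: 5.68
position: [0.446, -0.2, 0.2416]
tool_rot: [0.656, 0.709, -0.177, 0.189]
ft_force: [-0.0, 0.0, 0.0]
grip_width: 0.0869
```

Request:
drive_tool --plan '[[[0,0,0,0,0,0],[0,0,0,0,0,0],[0,0,0,0,0,0],[0,0,0,0,0,0],[0,0,0,0,0,0],[0,0,0,0,0,0]]]' --grip 1 --force 50

```text
time: 6.42
position: [0.4463, -0.1997, 0.2426]
tool_rot: [0.656, 0.709, -0.176, 0.191]
ft_force: [-0.1, -0.3, -0.1]
grip_width: 0.0373
```

Run:
```python
from g1 import *
st(); plan(tcp(0),RT); print(RD[:,0])
```

```text
t 6.42 q [-0.546  0.641  1.976 -1.154  0.461  0.419] p [ 0.4463 -0.1997  0.2426] F [-0.1 -0.3 -0.1] M [ 0.24 -0.02  0.1 ] w 0.0373
total [0.01 0.01 0.01] [ 0.01  0.   -0.01] | n 1 row [0.01, 0.01, 0.01, 0.01, 0.0, -0.01]
[ 0.01332244 -0.17313637  0.98480775]
```

Request:
drive_tool --plan '[[[0.01,-0.07,0.4,0,0,0],[0,-0.07,0.4,0,0,0],[0.01,-0.07,0.4,0,0,0],[0,-0.07,0.4,0,0,0],[0.01,-0.07,0.4,0,0,0],[0,-0.07,0.4,0,0,0]]]'

```text
time: 7.18
position: [0.4463, -0.2099, 0.3019]
tool_rot: [0.656, 0.709, -0.176, 0.189]
ft_force: [0.6, -0.8, -3.2]
grip_width: 0.0375
```

Run:
```python
from g1 import *
st()
r=grab("lift"); crop(r["top"],250,110,130,110,6,"pics/lift_t.png"); crop(r["scene"],140,165,130,110,6,"pics/lift_s.png")
```

```text
t 7.17 q [-0.565  0.521  1.934 -0.899  0.538  0.112] p [ 0.4463 -0.2099  0.3019] F [ 0.6 -0.8 -3.2] M [0.65 0.08 0.01] w 0.0375
```

View pics/lift_t.png

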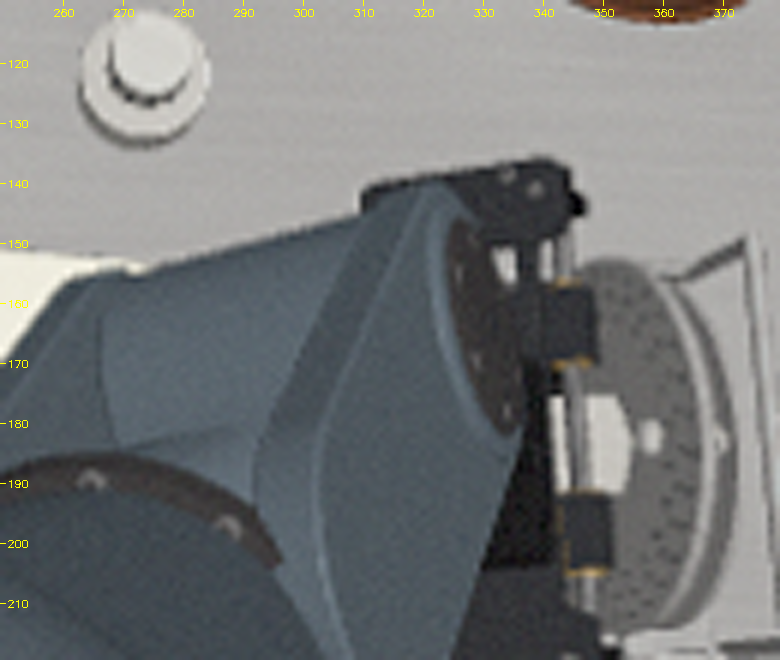

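View pics/lift_s.png

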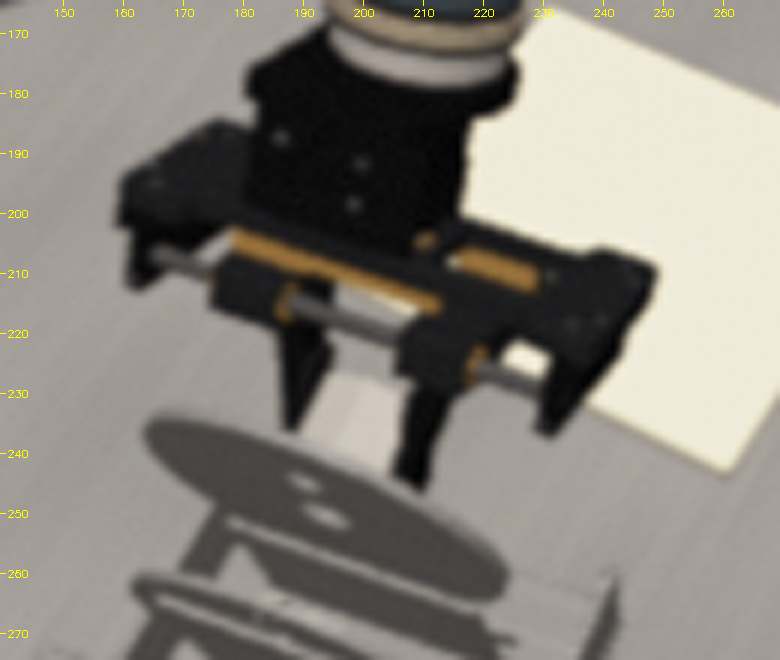

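```bash
cat > lay.py <<'E'
from g1 import *
import kin; from kin import ik
PSI=np.radians(-110); C=np.array([.50,-.04,.012])
RF=Rz(PSI); RL=RF@RD.T@RT; ZL=RL[:,2]
def ltcp(h): return C+[0,0,h]+RF@[0,0,.034]-.164*ZL
def check(p1,R1,o=None,n=12):
    o=o or robot.get_obs(); q=o["q"]; R0=Rot.from_quat(o["tool_rot"]); rv=(Rot.from_matrix(R1)*R0.inv()).as_rotvec(); qs=[q]
    for i in range(1,n+1):
        a=i/n; q,e=ik(o["position"]+a*(np.array(p1)-o["position"]),(Rot.from_rotvec(rv*a)*R0).as_matrix(),q); qs.append(q)
        if e>1e-3: print("IK fail",a,e)
    qs=np.array(qs); print("q min",np.round(qs.min(0),2),"max",np.round(qs.max(0),2),"maxstep",np.round(np.abs(np.diff(qs,axis=0)).max(0),2)); return qs
E
python3 - <<'E'
from lay import *
print(ltcp(0),ltcp(.12))
n=plan(ltcp(.12),RL); check(ltcp(.12),RL,n=n)
E
```

```text
[ 0.45703157 -0.15805479  0.15141717] [ 0.45703157 -0.15805479  0.27141717]
total [ 0.41  2.09 -1.25] [13.31 -1.82 -3.38] | n 14 row [0.03, 0.15, -0.09, 0.95, -0.13, -0.24]
q min [-0.75  0.51  1.89 -0.9   0.53 -0.99] max [-0.56  0.66  1.93  0.86  1.19  0.11] maxstep [0.02 0.02 0.01 0.21 0.06 0.16]
```

Request:
drive_tool --plan '[[[0,0.6,0.25,0,0,0],[0,0.6,0.25,0,0,0],[0,0.6,0.25,0,0,0],[0,0.6,0.25,0,0,0],[0,0.6,0.25,0,0,0]]]'

```text
time: 7.9
position: [0.4468, -0.1339, 0.3342]
tool_rot: [0.656, 0.709, -0.176, 0.19]
ft_force: [0.3, -0.9, -3.2]
grip_width: 0.0376
```

Run:
```python
from lay import *
st(); n=plan(ltcp(.12),RL,nmin=16); check(ltcp(.12),RL,n=n)
```

```text
t 7.9 q [-0.413  0.442  1.952 -0.817  0.652  0.15 ] p [ 0.4468 -0.1339  0.3342] F [ 0.3 -0.9 -3.2] M [0.7  0.06 0.04] w 0.0376
total [ 0.41 -0.96 -2.51] [13.31 -1.82 -3.39] | n 16 row [0.03, -0.06, -0.16, 0.83, -0.11, -0.21]
q min [-0.75  0.44  1.9  -0.82  0.62 -0.99] max [-0.41  0.66  1.95  0.86  1.19  0.15] maxstep [0.02 0.02 0.01 0.15 0.06 0.12]
```

Request:
drive_tool --plan '[[[0.03,-0.06,-0.15,0.83,-0.11,-0.21],[0.03,-0.06,-0.15,0.83,-0.11,-0.21],[0.03,-0.06,-0.15,0.83,-0.11,-0.21],[0.03,-0.06,-0.15,0.83,-0.11,-0.21],[0.03,-0.06,-0.15,0.83,-0.11,-0.21],[0.03,-0.06,-0.15,0.83,-0.11,-0.21],[0.03,-0.06,-0.15,0.83,-0.11,-0.21],[0.03,-0.06,-0.15,0.83,-0.11,-0.21]]]'

```text
time: 8.9
position: [0.4531, -0.1467, 0.3041]
tool_rot: [0.747, 0.658, 0.09, -0.029]
ft_force: [0.1, 0.4, -3.4]
grip_width: 0.0375
```

Request:
drive_tool --plan '[[[0.03,-0.06,-0.16,0.83,-0.11,-0.21],[0.03,-0.06,-0.16,0.83,-0.11,-0.21],[0.03,-0.06,-0.16,0.83,-0.11,-0.21],[0.03,-0.06,-0.16,0.83,-0.11,-0.21],[0.03,-0.06,-0.16,0.83,-0.11,-0.21],[0.03,-0.06,-0.16,0.83,-0.11,-0.21],[0.03,-0.06,-0.16,0.83,-0.11,-0.21],[0.03,-0.06,-0.16,0.83,-0.11,-0.21]]]'

```text
time: 9.9
position: [0.4594, -0.1593, 0.2719]
tool_rot: [0.741, 0.523, 0.343, -0.243]
ft_force: [0.4, 0.0, -4.7]
grip_width: 0.0378
```

Run:
```python
from lay import *
st(); plan(ltcp(.12),RL)
o=robot.get_obs(); 
r=grab("rot"); crop(r["top"],170,110,150,130,5,"pics/rot_t.png"); crop(r["scene"],170,130,160,130,5,"pics/rot_s.png")
```

```text
t 9.9 q [-0.751  0.655  1.895  0.851  1.196 -0.988] p [ 0.4594 -0.1593  0.2719] F [ 0.4  0.  -4.7] M [-1.01  0.41 -0.02] w 0.0378
total [-0.09  0.05 -0.02] [ 0.04 -0.02 -0.07] | n 1 row [-0.09, 0.05, -0.02, 0.04, -0.02, -0.07]
```

View pics/rot_t.png

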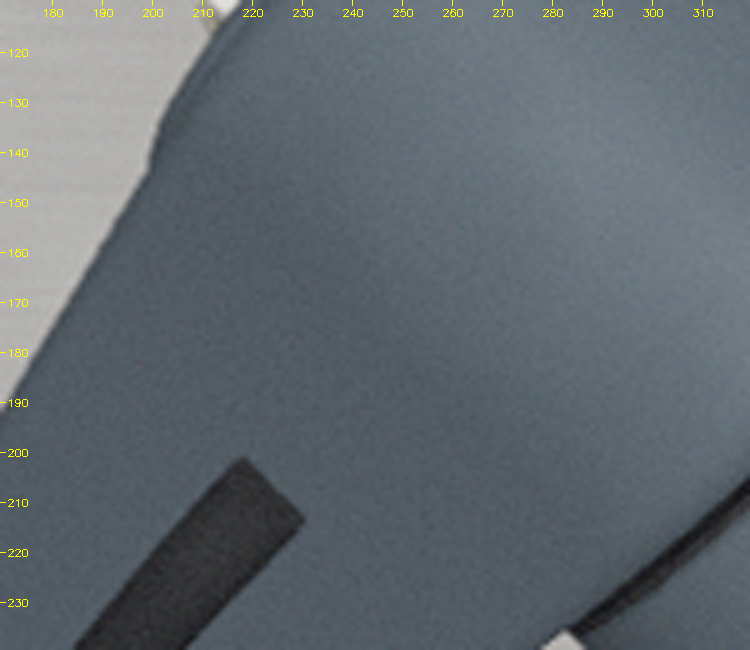

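View pics/rot_s.png

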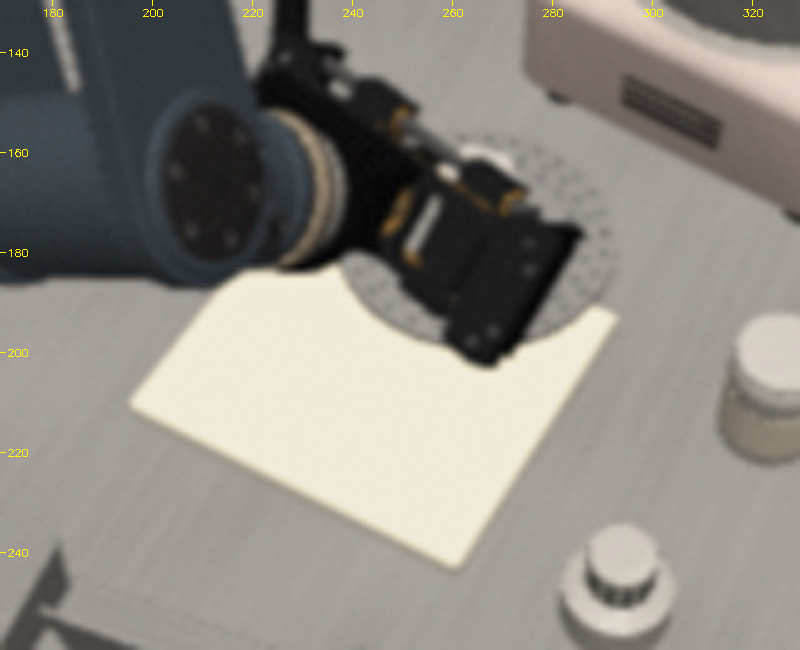

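Request:
drive_tool --plan '[[[-0.15,-0.05,-0.7,0.01,0,-0.01],[-0.15,-0.05,-0.7,0.01,0,-0.01],[-0.15,-0.05,-0.7,0.01,0,-0.01],[-0.15,-0.05,-0.7,0.01,0,-0.01],[-0.15,-0.05,-0.7,0,0,-0.01],[-0.1,-0.05,-0.6,0,0,-0.01],[0,0,0,0,0,0]]]'

```text
time: 10.88
position: [0.4378, -0.1669, 0.1686]
tool_rot: [0.743, 0.519, 0.345, -0.244]
ft_force: [-0.1, -0.1, -3.8]
grip_width: 0.0374
```

Run:
```python
from lay import *
o=st(); R=Rot.from_quat(o["tool_rot"]).as_matrix(); Rd=R@(RT.T@RD); hub=o["position"]+.164*R[:,2]; org=hub-Rd@[0,0,.034]
print("disc z",Rd[:,2],"org",org)
r=grab("low"); P=np.vstack(discpts(Rd,org)); 
crop(r["scene"],180,130,160,120,5,"pics/low_s.png",proj("scene",P))
```

```text
t 10.88 q [-0.796  0.865  1.946  0.921  1.047 -1.221] p [ 0.4378 -0.1669  0.1686] F [-0.1 -0.1 -3.8] M [-0.93  0.36  0.03] w 0.0374
disc z [ 4.39613044e-03 -7.28034450e-04  9.99990072e-01] org [ 0.48017529 -0.04873304  0.02911402]
```

View pics/low_s.png

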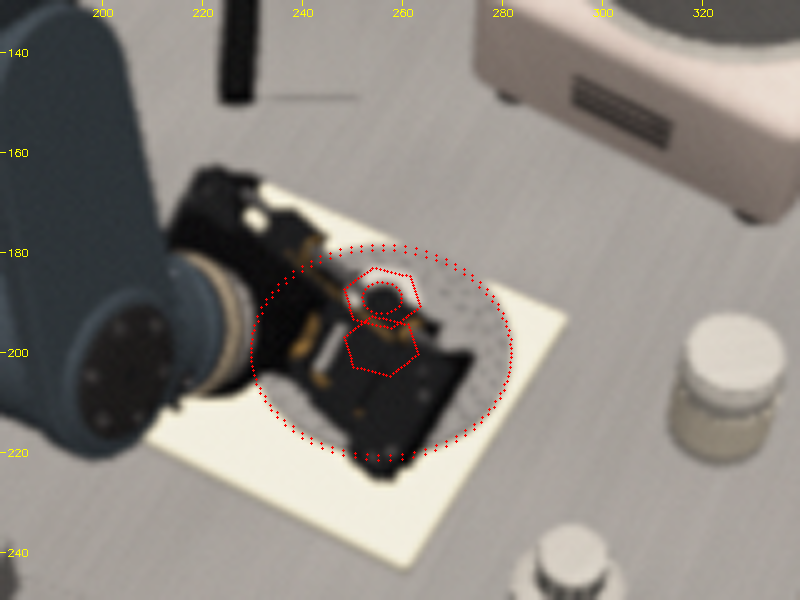

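Request:
drive_tool --plan '[[[0,0,-0.3,0,0.04,0],[0,0,-0.2,0,0,0],[0,0,-0.08,0,0,0],[0,0,0,0,0,0]]]'

```text
time: 11.48
position: [0.4376, -0.1668, 0.1546]
tool_rot: [0.744, 0.518, 0.344, -0.245]
ft_force: [-0.2, -0.5, -3.6]
grip_width: 0.0376
```

Request:
drive_tool --plan '[[[0,0,-0.05,0,0,0],[0,0,0,0,0,0]]]'

```text
time: 11.72
position: [0.4376, -0.1668, 0.1535]
tool_rot: [0.744, 0.519, 0.344, -0.245]
ft_force: [0.5, 0.8, -4.8]
grip_width: 0.0375
```

Request:
drive_tool --plan '[[[0,0,-0.05,0,0,0],[0,0,0,0,0,0]]]'

```text
time: 11.98
position: [0.4376, -0.1668, 0.1522]
tool_rot: [0.744, 0.518, 0.344, -0.245]
ft_force: [-0.5, -0.4, -4.3]
grip_width: 0.0377
```

Request:
drive_tool --plan '[[[0,0,-0.05,0,0,0],[0,0,0,0,0,0]]]'

```text
time: 12.22
position: [0.4376, -0.1668, 0.1509]
tool_rot: [0.744, 0.519, 0.344, -0.245]
ft_force: [0.8, -0.2, -3.4]
grip_width: 0.0376
```

Request:
drive_tool --plan '[[[0,0,-0.05,0,0,0],[0,0,0,0,0,0]]]'

```text
time: 12.48
position: [0.4376, -0.1668, 0.1499]
tool_rot: [0.744, 0.518, 0.344, -0.245]
ft_force: [-0.0, -0.1, -0.9]
grip_width: 0.0373
```

Request:
drive_tool --plan '[[[0,0,-0.03,0,0,0],[0,0,0,0,0,0]]]'

```text
time: 12.72
position: [0.4376, -0.1669, 0.1497]
tool_rot: [0.743, 0.518, 0.344, -0.245]
ft_force: [-1.8, -4.7, 4.9]
grip_width: 0.0375
```

Request:
drive_tool --plan '[[[0,0,0,0,0,0],[0,0,0,0,0,0],[0,0,0,0,0,0],[0,0,0,0,0,0],[0,0,0,0,0,0]]]' --grip 0

```text
time: 13.35
position: [0.4376, -0.1667, 0.1489]
tool_rot: [0.744, 0.519, 0.344, -0.245]
ft_force: [-0.6, -0.8, 0.3]
grip_width: 0.0795
```

Run:
```python
from lay import *
o=st(); R=Rot.from_quat(o["tool_rot"]).as_matrix(); Rd=R@(RT.T@RD); hub=o["position"]+.164*R[:,2]; org=hub-Rd@[0,0,.034]
print("disc z",Rd[:,2],"org",org,"back dir",-R[:,2])
r=grab("rel"); P=np.vstack(discpts(Rd,org)); 
crop(r["scene"],180,130,160,120,5,"pics/rel_s.png",proj("scene",P))
```

```text
t 13.35 q [-0.795  0.907  1.942  0.937  1.024 -1.253] p [ 0.4376 -0.1667  0.1489] F [-0.6 -0.8  0.3] M [-0.54  0.23  0.04] w 0.0795
disc z [ 0.00797869 -0.00154271  0.99996698] org [ 0.47950497 -0.04841415  0.00936388] back dir [-0.2569681  -0.72080303  0.64374715]
```

View pics/rel_s.png

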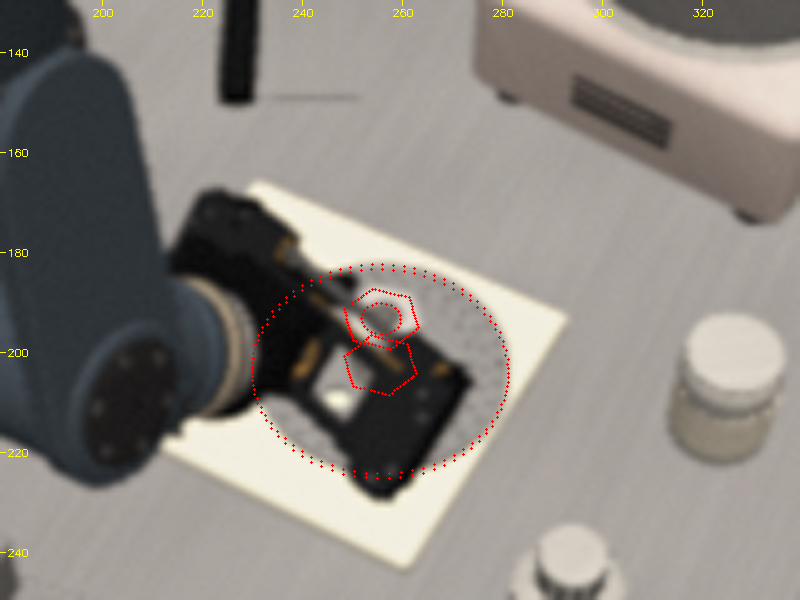

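Request:
drive_tool --plan '[[[-0.1,-0.29,0.26,0,0,0],[-0.1,-0.29,0.26,0,0,0],[-0.1,-0.29,0.26,0,0,0],[-0.1,-0.29,0.26,0,0,0],[-0.1,-0.29,0.26,0,0,0],[-0.1,-0.29,0.26,0,0,0],[-0.1,-0.29,0.26,0,0,0],[0,0,0.8,0,0,0]]]'

```text
time: 14.45
position: [0.4199, -0.2183, 0.2145]
tool_rot: [0.744, 0.518, 0.344, -0.245]
ft_force: [-0.6, -0.8, -0.5]
grip_width: 0.0873
```

Request:
drive_tool --plan '[[[0,0,0.9,0,0,0],[0,0,0.9,0,0,0],[0,0,0.9,0,0,0],[0,0,0.9,0,0,0],[0,0,0.9,0,0,0]]]'

```text
time: 15.08
position: [0.4198, -0.2175, 0.328]
tool_rot: [0.744, 0.518, 0.343, -0.245]
ft_force: [0.3, -0.5, -0.4]
grip_width: 0.087
```

Run:
```python
from lay import *
st()
r=grab("up"); crop(r["scene"],180,130,160,120,5,"pics/up_s.png"); cv2.imwrite("pics/up_t.png",r["top"])
```

```text
t 15.07 q [-0.895  0.549  1.866  0.73   1.355 -0.942] p [ 0.4198 -0.2175  0.328 ] F [ 0.3 -0.5 -0.4] M [-0.5   0.26 -0.01] w 0.087
```

View pics/up_s.png

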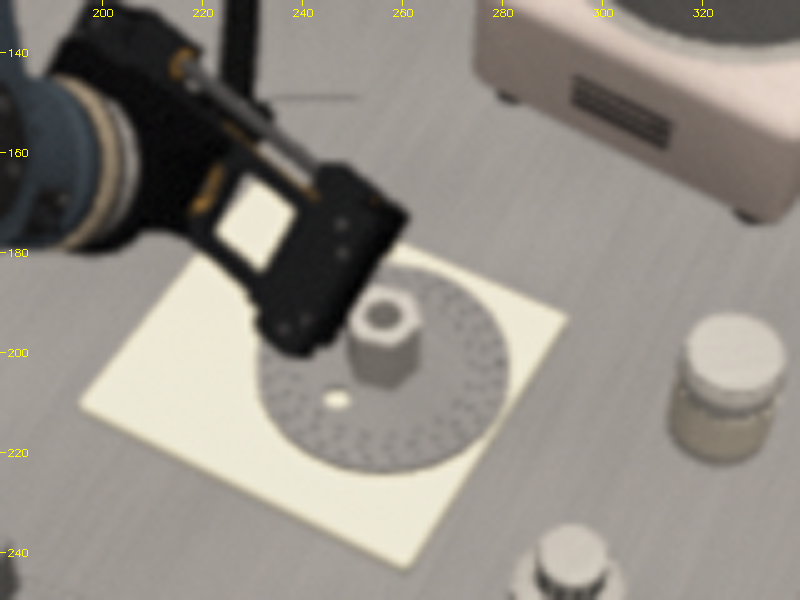

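View pics/up_t.png

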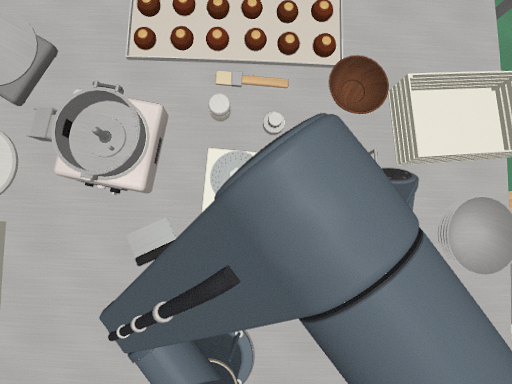

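```bash
python3 - <<'E'
from h import *
I={n:cv2.imread(f"pics/raw_{n}0.png") for n in CM}
for n,uv,c in(("scene",(314.7,113.8),(.5605,.281)),("top",(110.6,147.3),(.5573,.2814))):
    for z in(.125,.129,.133):
        P=atz(n,uv,z); d=P[:2]-c; print(n,z,np.round(P,4),round(np.hypot(*d)*1000,1),round(np.degrees(np.arctan2(d[1],d[0])),1))
for n,c,b in(("scene",(.5605,.281),(295,85,60,45,13)),("top",(.5573,.2814),(80,110,55,50,14))):
    for a in(-140,-146):
        A=np.radians(a); q=np.array(c)+.036*np.array([np.cos(A),np.sin(A)])
        P=np.vstack([circ((*q,.119),.005,20),circ((*q,.133),.005,20),circ((*q,.139),.003,12),circ((*c,.119),.014,30),circ((*c,.179),.009,24),circ((*c,.189),.005,24),circ((*c,.119),.05,80)])
        crop(I[n],*b,f"pics/pin_{n}{-a}.png",proj(n,P))
a=cv2.imread("pics/pin_top140.png");b=cv2.imread("pics/pin_top146.png");cv2.imwrite("pics/pint.png",cv2.resize(np.hstack([a[:,:]*1,b]),(1400,636))[:,:])
E
python3 -c "
import cv2,numpy as np
for n in('scene','top'):
    a=cv2.imread(f'pics/pin_{n}140.png');b=cv2.imread(f'pics/pin_{n}146.png')
    h=a.shape[0]
    if n=='top': a=a[300:,200:600];b=b[300:,200:600]
    else: a=a[200:,100:500];b=b[200:,100:500]
    cv2.imwrite(f'pics/pinc_{n}.png',np.hstack([a,b]))
"
```

```text
scene 0.125 [0.529  0.2662 0.125 ] 34.8 -154.8
scene 0.129 [0.5302 0.2617 0.129 ] 35.9 -147.5
scene 0.133 [0.5314 0.2571 0.133 ] 37.6 -140.7
top 0.125 [0.5292 0.2636 0.125 ] 33.2 -147.7
top 0.129 [0.5284 0.2622 0.129 ] 34.7 -146.4
top 0.133 [0.5276 0.2608 0.133 ] 36.1 -145.2
```

View pics/pinc_top.png

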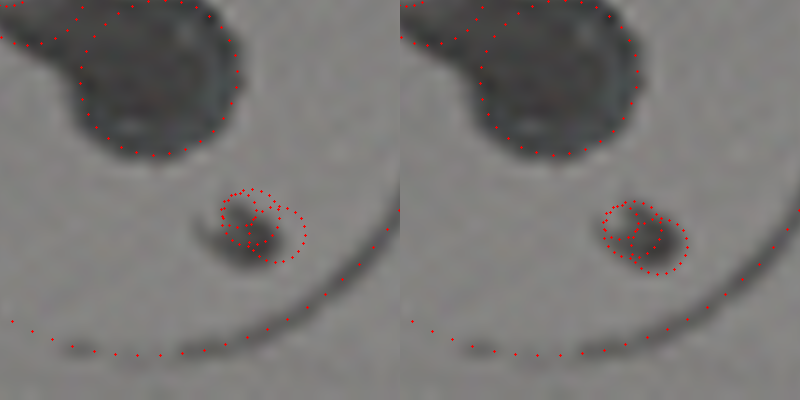

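View pics/pinc_scene.png

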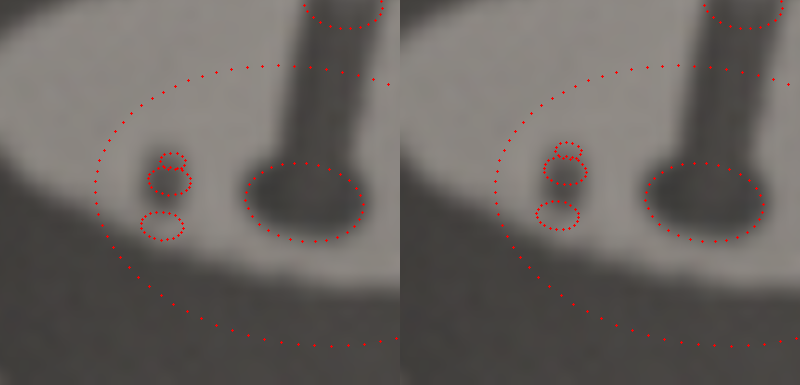

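View pics/pin_top140.png

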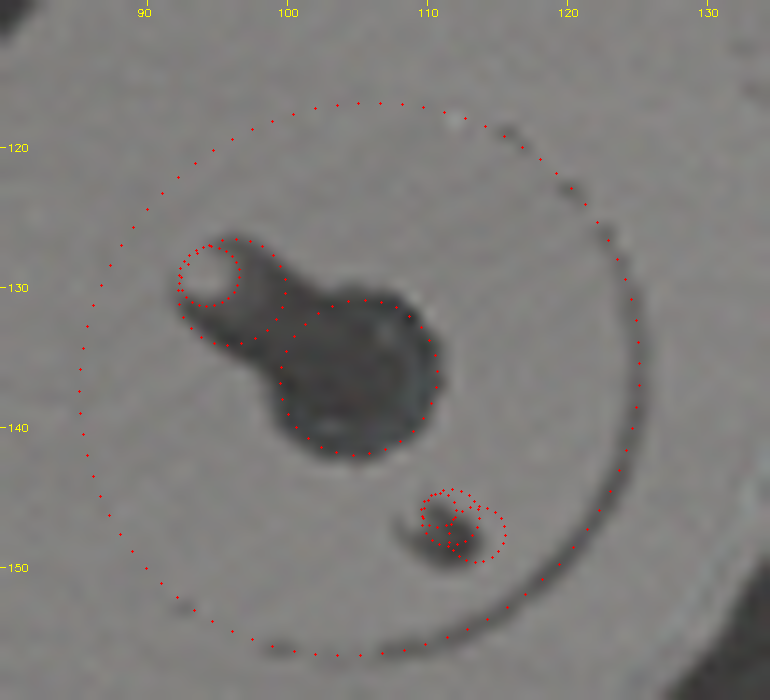

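Run:
```python
from h import *
r=cv2.imread("pics/raw_scene_up.png")
edgefit("scene",r,lambda p:circ((p[0],p[1],.0165),.0745,90,None,-2.2,1.6),(.4795,-.0484),search=3)
# hub top hexagon corner fit, p=x,y,yaw
f=lambda p: hexa(.062)@Rz(p[2]).T+[p[0],p[1],0]
edgefit("scene",r,f,(.4795,-.0484,np.radians(-109.6)),search=2.5)
edgefit("scene",r,lambda p:circ((p[0],p[1],.062),.011,30),(.4795,-.0484),search=2)
# drive hole
uv=(246.8,209.3); P=atz("scene",uv,.017); d=P[:2]-[.4795,-.0484]; print(P,np.hypot(*d),np.degrees(np.arctan2(d[1],d[0])))
crop(r,220,180,75,60,10,"pics/ovd.png",proj("scene",np.vstack([f((.4795,-.0484,np.radians(-109.6))),circ((.4795,-.0484,.017),.075)])))
```

```text
scene [ 0.4817 -0.0501] n 90 med|r| px 0.25
scene [ 0.4811 -0.0474 -1.8346] n 57 med|r| px 0.24
scene [ 0.4792 -0.0476] n 23 med|r| px 0.23
[ 0.46831765 -0.08291462  0.017     ] 0.03628090591861882 -107.95173889609768
```

View pics/ovd.png

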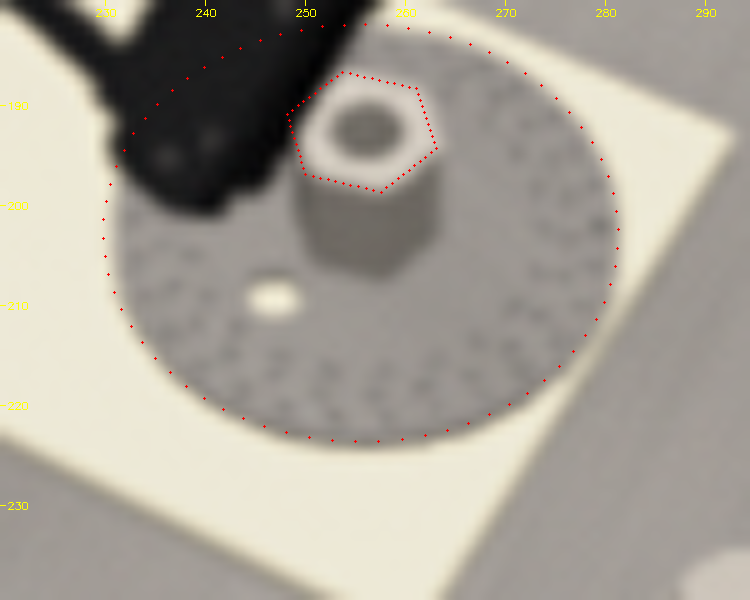

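```bash
cat > reg.py <<'E'
from lay import *
XY=np.array([.4795,-.0484]); JA=np.radians(40.2)
RV=Rtool([0,0,-1],[np.cos(JA),np.sin(JA),0])
E
python3 - <<'E'
from reg import *
p=[*XY,.33]; n=plan(p,RV); check(p,RV,n=n)
RV2=Rtool([0,0,-1],[-np.cos(JA),-np.sin(JA),0]); n=plan(p,RV2); check(p,RV2,n=n)
E
```

```text
total [2.37 6.77 0.05] [-8.54 -1.56  9.39] | n 10 row [0.24, 0.68, 0.0, -0.85, -0.16, 0.94]
q min [-0.89  0.45  1.86  0.    0.83 -1.09] max [-0.33  0.55  1.87  0.73  1.35 -0.94] maxstep [0.06 0.02 0.   0.1  0.06 0.04]
total [2.37 6.77 0.05] [ -1.79   9.76 -18.47] | n 19 row [0.12, 0.36, 0.0, -0.09, 0.51, -0.97]
q min [-0.89  0.43  1.86  0.    0.64 -0.94] max [-0.33  0.55  1.98  0.84  1.35  2.11] maxstep [0.04 0.01 0.02 0.1  0.07 0.22]
```

Request:
drive_tool --plan '[[[0.2,0.56,0,-0.71,-0.13,0.78],[0.2,0.56,0,-0.71,-0.13,0.78],[0.2,0.56,0,-0.71,-0.13,0.78],[0.2,0.56,0,-0.71,-0.13,0.78],[0.2,0.56,0,-0.71,-0.13,0.78],[0.2,0.56,0,-0.71,-0.13,0.78],[0.2,0.56,0,-0.71,-0.13,0.78],[0.2,0.56,0,-0.71,-0.13,0.78]]]'

```text
time: 16.18
position: [0.46, -0.1051, 0.3261]
tool_rot: [0.559, 0.816, 0.122, -0.089]
ft_force: [0.1, -0.4, -1.5]
grip_width: 0.0871
```

Request:
drive_tool --plan '[[[0.2,0.56,0,-0.71,-0.13,0.78],[0.2,0.56,0,-0.71,-0.13,0.78],[0.2,0.56,0,-0.71,-0.13,0.78],[0.18,0.6,0,-0.72,-0.13,0.78],[0,0,0,0,0,0]]]'

```text
time: 16.8
position: [0.4793, -0.0475, 0.3263]
tool_rot: [0.423, 0.906, -0.0, -0.002]
ft_force: [-0.4, 0.3, 0.5]
grip_width: 0.0868
```

Run:
```python
from reg import *
st(); plan([*XY,.33],RV); plan([*XY,.24],RV)
r=grab("ab"); crop(r["scene"],180,110,160,120,5,"pics/ab_s.png"); crop(r["top"],180,130,110,110,5,"pics/ab_t.png")
```

```text
t 16.8 q [-3.310e-01  4.610e-01  1.863e+00  1.000e-03  8.220e-01 -1.030e+00] p [ 0.4793 -0.0475  0.3263] F [-0.4  0.3  0.5] M [-0.05  0.02  0.05] w 0.0868
total [ 0.01 -0.04  0.15] [-0.02 -0.04  0.03] | n 1 row [0.01, -0.04, 0.15, -0.02, -0.04, 0.03]
total [ 0.01 -0.04 -3.45] [-0.02 -0.04  0.03] | n 4 row [0.0, -0.01, -0.86, -0.0, -0.01, 0.01]
```

View pics/ab_s.png

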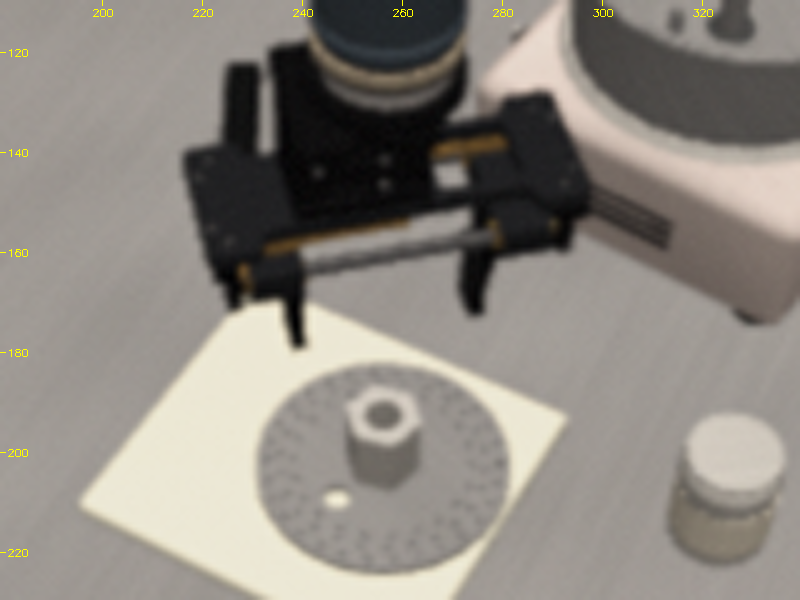

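View pics/ab_t.png

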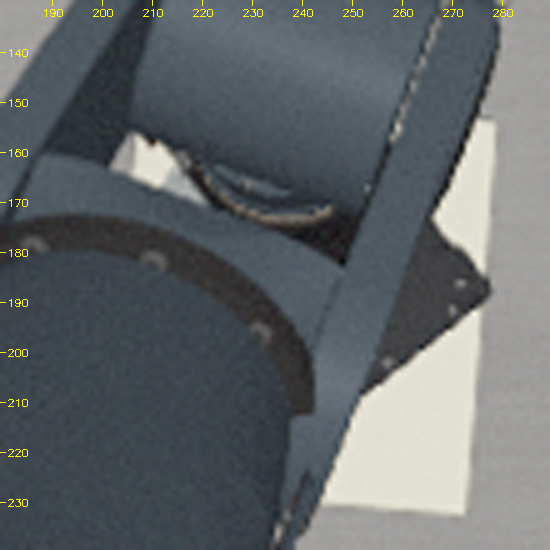

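```bash
cat >> h.py <<'E'
def dodec(r,z,n=8):
    v=np.array([[r*np.cos(np.radians(30*k+PH)),r*np.sin(np.radians(30*k+PH)),z] for k in range(13)])
    return np.vstack([v[i]+(v[i+1]-v[i])*np.linspace(0,1,n,endpoint=False)[:,None] for i in range(12)])
PH=0
E
python3 - <<'E'
from h import *
r=cv2.imread("pics/raw_scene_ab.png")
for rr in (.0735,.0745,.075): edgefit("scene",r,lambda p:circ((p[0],p[1],.017),rr,90),(.4795,-.0484),search=3)
edgefit("scene",r,lambda p:circ((p[0],p[1],.017),p[2],90),(.4795,-.0484,.0745),search=3)
for a in(-112,-109,-106):
    edgefit("scene",r,lambda p: hexa(.062)@Rz(p[2]).T+[p[0],p[1],0],(.480,-.048,np.radians(a)),search=1.5)
edgefit("scene",r,lambda p:circ((p[0],p[1],.062),.011,40),(.4795,-.0484),search=2)
edgefit("scene",r,lambda p:circ((p[0],p[1],.017),.0075,40),(.468,-.0835),search=2)
E
```

```text
scene [ 0.4817 -0.0501] n 90 med|r| px 0.5
scene [ 0.4815 -0.0498] n 90 med|r| px 0.25
scene [ 0.4815 -0.0498] n 90 med|r| px 0.23
scene [ 0.4815 -0.0497  0.075 ] n 90 med|r| px 0.25
scene [ 0.4808 -0.0471 -1.922 ] n 56 med|r| px 0.25
scene [ 0.4807 -0.0472 -1.8942] n 56 med|r| px 0.25
scene [ 0.4808 -0.0473 -1.8965] n 56 med|r| px 0.25
scene [ 0.4806 -0.0477] n 39 med|r| px 0.41
scene [ 0.469  -0.0828] n 40 med|r| px 0.62
```

Request:
drive_tool --plan '[[[0,-0.01,-0.8,0,-0.01,0],[0,-0.01,-0.8,0,-0.01,0],[0,-0.01,-0.8,0,-0.01,0],[0,-0.01,-0.8,0,-0.01,0.01],[0,0,-0.8,0,0,0.01],[0,0,-0.4,0,0,0.01],[0,0,-0.25,0,0,0],[0,0,0,0,0,0]]]'

```text
time: 17.9
position: [0.4796, -0.0498, 0.2106]
tool_rot: [0.422, 0.906, 0.001, 0.0]
ft_force: [-0.1, -0.0, -0.1]
grip_width: 0.0871
```

Run:
```python
from reg import *
st(); plan([*XY,.21],RV)
r=grab("dn"); crop(r["scene"],200,110,120,100,6,"pics/dn_s.png")
```

```text
t 17.9 q [-0.336  0.684  1.933  0.003  0.524 -1.037] p [ 0.4796 -0.0498  0.2106] F [-0.1 -0.  -0.1] M [-0.08  0.04 -0.04] w 0.0871
total [-0.01  0.05 -0.03] [-0.01  0.01  0.03] | n 1 row [-0.01, 0.05, -0.03, -0.01, 0.01, 0.03]
```

View pics/dn_s.png

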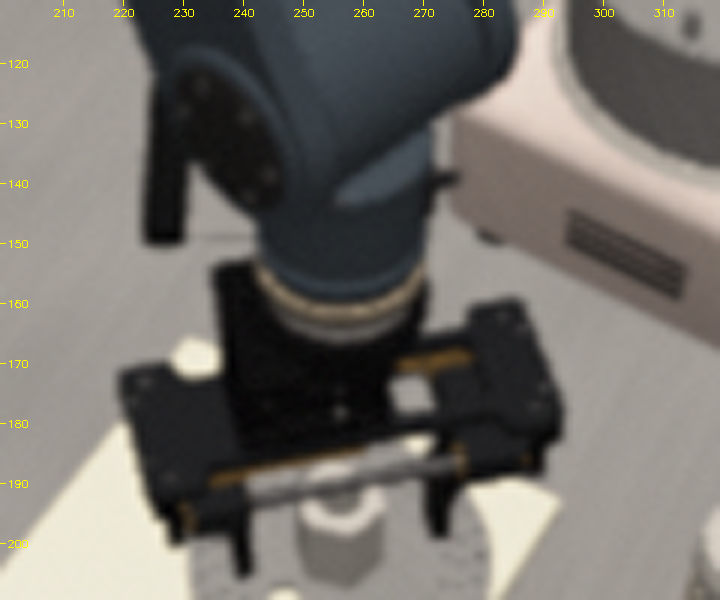

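Request:
drive_tool --plan '[[[0,0.05,0,0,0,0.03],[0,0,0,0,0,0]]]'

```text
time: 18.25
position: [0.4797, -0.0481, 0.2112]
tool_rot: [0.421, 0.907, 0.001, 0.001]
ft_force: [0.7, -0.3, 0.0]
grip_width: 0.087
```

Request:
drive_tool --plan '[[[0,0,0,0,0,0],[0,0,0,0,0,0],[0,0,0,0,0,0],[0,0,0,0,0,0],[0,0,0,0,0,0],[0,0,0,0,0,0]]]' --grip 1 --force 20

```text
time: 19.0
position: [0.4796, -0.0483, 0.2107]
tool_rot: [0.421, 0.907, 0.001, 0.0]
ft_force: [0.5, 0.2, -0.5]
grip_width: 0.0376
```

Request:
drive_tool --plan '[[[0,0,0,0,0,0],[0,0,0.2,0,0,0],[0,0,0.6,0,0,0],[0,0,0.8,0,0,0],[0,0,0,0,0,0]]]' --force 40

```text
time: 19.62
position: [0.4801, -0.0483, 0.2524]
tool_rot: [0.421, 0.907, 0.001, 0.003]
ft_force: [0.0, 0.3, -3.8]
grip_width: 0.0379
```

Run:
```python
from reg import *
o=st(); R=Rot.from_quat(o["tool_rot"]).as_matrix(); print(R[:,1],np.degrees(np.arctan2(R[1,1],R[0,1])),R[:,2])
c=o["position"]+.164*R[:,2]; org=c-[0,0,.034]; yaw=np.arctan2(R[1,1],R[0,1])-np.radians(150)
print(org,np.degrees(yaw))
r=grab("l2"); crop(r["scene"],190,110,130,110,6,"pics/l2_s.png",proj("scene",np.vstack(discpts(Rz(yaw),org))))
```

```text
t 19.62 q [-0.333  0.599  1.916  0.003  0.622 -1.037] p [ 0.4801 -0.0483  0.2524] F [ 0.   0.3 -3.8] M [-0.02  0.06  0.03] w 0.0379
[0.76323237 0.64611225 0.0039116 ] 40.249490862567264 [ 5.38905600e-03 -3.11950239e-04 -9.99985430e-01]
[ 0.48094691 -0.04838477  0.05442604] -109.75050913743274
```

View pics/l2_s.png

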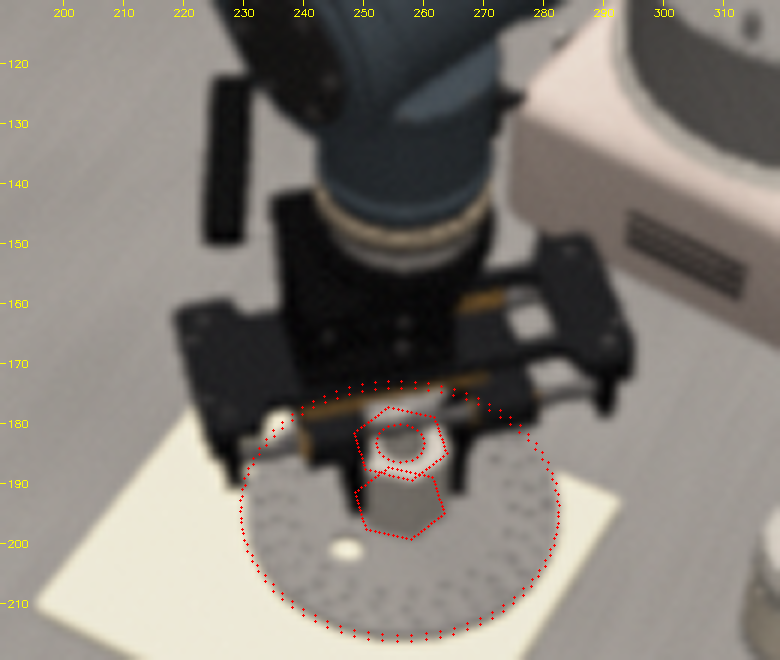

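```bash
cat > mill.py <<'E'
from lay import *
MX=np.array([.559,.281]); DY=np.radians(-146.5); JM=DY+np.radians(150)
RM=Rtool([0,0,-1],[np.cos(JM),np.sin(JM),0])
E
python3 - <<'E'
from mill import *
p=[*MX,.425]; n=plan(p,RM); check(p,RM)
o=robot.get_obs();  plan([*MX,.119+.034+.164],RM)
check([*MX,.317],RM)
E
```

```text
total [ 3.18 13.17  6.96] [ 0.    0.02 -6.12] | n 14 row [0.23, 0.94, 0.5, 0.0, 0.0, -0.44]
q min [-0.33  0.49  1.41 -0.    0.62 -1.04] max [0.29 0.6  1.92 0.   1.23 0.23] maxstep [0.06 0.02 0.06 0.   0.05 0.11]
total [ 3.18 13.17  2.64] [ 0.    0.02 -6.12] | n 14 row [0.23, 0.94, 0.19, 0.0, 0.0, -0.44]
q min [-0.33  0.58  1.51 -0.    0.62 -1.04] max [0.29 0.63 1.92 0.   1.   0.23] maxstep [0.06 0.01 0.05 0.   0.04 0.11]
```

Request:
drive_tool --plan '[[[0,0,0.9,0,0,0],[0,0,0.9,0,0,0],[0,0.3,0.9,0,0,0],[0.2,0.6,0.9,0,0,-0.4],[0.2,0.8,0.9,0,0,-0.4],[0.2,0.8,0.9,0,0,-0.4],[0.2,0.8,0.8,0,0,-0.4],[0.2,0.8,0.76,0,0,-0.4]]]'

```text
time: 20.72
position: [0.5042, 0.055, 0.4243]
tool_rot: [0.514, 0.858, 0.0, -0.001]
ft_force: [0.9, 0.6, -3.6]
grip_width: 0.0376
```

Request:
drive_tool --plan '[[[0.2,0.9,0,0,0,-0.5],[0.2,0.9,0,0,0,-0.5],[0.2,0.9,0,0,0,-0.5],[0.25,0.9,0,0,0,-0.5],[0.25,0.9,0,0,0,-0.5],[0.25,0.9,0,0,0,-0.5],[0.25,0.9,0,0,0,-0.5]]]'

```text
time: 21.6
position: [0.5442, 0.2124, 0.4231]
tool_rot: [0.662, 0.75, -0.001, -0.0]
ft_force: [0.7, -1.1, -4.1]
grip_width: 0.0377
```

Run:
```python
from mill import *
st(); plan([*MX,.425],RM)
```

```text
t 21.6 q [ 1.810e-01  4.520e-01  1.516e+00 -1.000e-03  1.175e+00  5.700e-02] p [0.5442 0.2124 0.4231] F [ 0.7 -1.1 -4.1] M [-0.03  0.04 -0.08] w 0.0377
total [0.59 2.75 0.08] [ 0.01 -0.02 -0.61] | n 3 row [0.2, 0.92, 0.03, 0.0, -0.01, -0.2]
```

Request:
drive_tool --plan '[[[0.15,0.69,0,0,0,-0.15],[0.15,0.69,0,0,0,-0.15],[0.15,0.69,0,0,0,-0.15],[0.14,0.68,0,0,0,-0.15],[0,0,0,0,0,0]]]'

```text
time: 22.22
position: [0.5589, 0.2812, 0.423]
tool_rot: [0.684, 0.73, -0.001, -0.0]
ft_force: [-0.2, -0.1, -5.1]
grip_width: 0.0376
```

```bash
cat > seeheld.py <<'E'
from mill import *
import sys
tag=sys.argv[1]
o=st(); plan([*MX,o["position"][2]],RM); R=Rot.from_quat(o["tool_rot"]).as_matrix()
org=o["position"]+.164*R[:,2]-[0,0,.034]; yaw=np.arctan2(R[1,1],R[0,1])-np.radians(150); print("org",org,np.degrees(yaw))
r=grab(tag); P=np.vstack(discpts(Rz(yaw),org)+[circ((*MX,.185),.095)])
crop(r["scene"],270,40,120,115,6,f"pics/{tag}_s.png",proj("scene",P)); crop(r["top"],40,70,130,120,6,f"pics/{tag}_t.png",proj("top",P))
E
python3 seeheld.py m1
```

```text
t 22.23 q [ 2.880e-01  5.100e-01  1.410e+00 -1.000e-03  1.223e+00  2.230e-01] p [0.5589 0.2812 0.423 ] F [-0.2 -0.1 -5.1] M [-0.09  0.07  0.01] w 0.0376
total [ 0.   -0.01  0.  ] [ 0.01 -0.01 -0.04] | n 1 row [0.0, -0.01, 0.0, 0.01, -0.01, -0.04]
org [0.55877388 0.28105245 0.22503085] -146.25555777286843
```

View pics/m1_s.png

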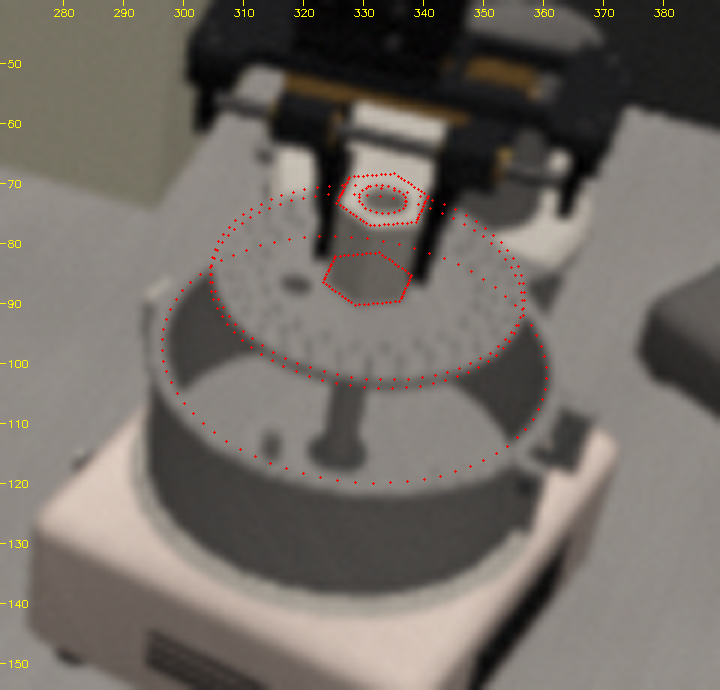

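View pics/m1_t.png

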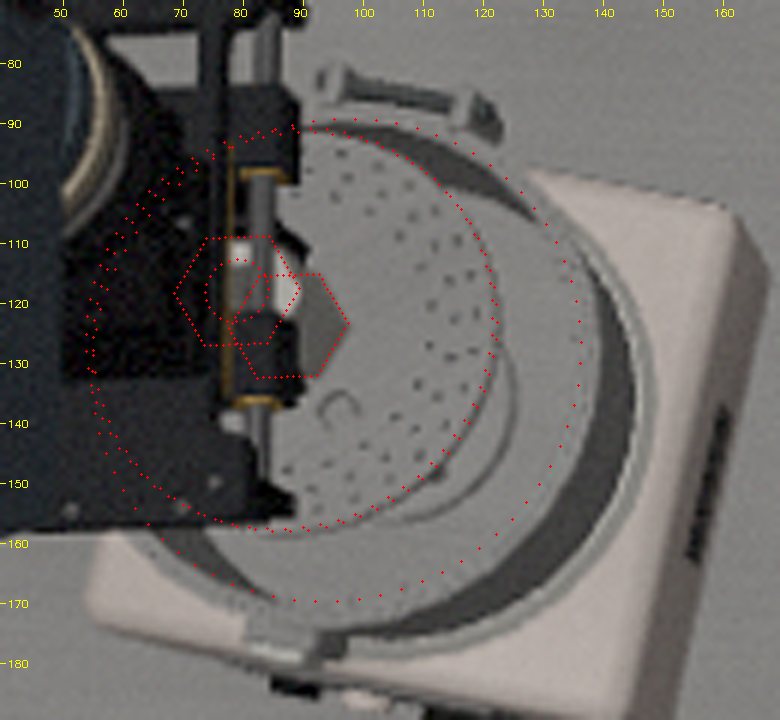

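Run:
```python
from h import *
S=cv2.imread("pics/raw_scene_m1.png");T=cv2.imread("pics/raw_top_m1.png")
I0={n:cv2.imread(f"pics/raw_{n}0.png") for n in CM}
c=(.5588,.2811)
for z,r in((.225,.075),(.230,.075)):
    edgefit("scene",S,lambda p:circ((p[0],p[1],z),r,60,None,-3.3,.3),c,search=2.5)   # near side
    edgefit("top",T,lambda p:circ((p[0],p[1],z),r,60,None,-2.4,-.1),c,search=2.5)
edgefit("top",T,lambda p:circ((p[0],p[1],.230),.0075,30),np.array(c)+.036*np.array([np.cos(np.radians(-146.3)),np.sin(np.radians(-146.3))]),search=2)
edgefit("scene",S,lambda p:circ((p[0],p[1],.230),.0075,30),np.array(c)+.036*np.array([np.cos(np.radians(-146.3)),np.sin(np.radians(-146.3))]),search=2)
# mill fits on clean images
for n in CM:
    for z,r,nm in((.185,.095,"rim"),(.119,.014,"boss"),(.189,.005,"tip")):
        edgefit(n,I0[n],lambda p:circ((p[0],p[1],z),r,80),c,search=2.5)
```

```text
scene [0.5599 0.2851] n 52 med|r| px 0.27
top [0.5579 0.279 ] n 55 med|r| px 0.26
scene [0.561  0.2795] n 51 med|r| px 0.28
top [0.5563 0.2774] n 56 med|r| px 0.28
top [0.5273 0.2604] n 20 med|r| px 0.37
scene [0.5297 0.2614] n 30 med|r| px 0.23
scene [0.5607 0.2803] n 64 med|r| px 0.22
scene [0.5604 0.2838] n 72 med|r| px 0.27
scene [0.5596 0.2831] n 50 med|r| px 0.32
top [0.5575 0.2816] n 51 med|r| px 0.04
top [0.5569 0.2812] n 70 med|r| px 0.52
top [0.5596 0.2782] n 71 med|r| px 0.55
```

Request:
drive_tool --plan '[[[0,0.02,-0.4,0,0,-0.04],[0,0,-0.4,0,0,0],[0,0,-0.4,0,0,0],[0,0,0,0,0,0]]]'

```text
time: 22.82
position: [0.559, 0.2807, 0.3932]
tool_rot: [0.686, 0.728, -0.001, -0.0]
ft_force: [-0.1, -0.0, -3.7]
grip_width: 0.0376
```

```bash
sed -i 's/.559,.281\]/.559,.2816]/' mill.py; python3 seeheld.py m2
python3 - <<'E'
from h import *
S=cv2.imread("pics/raw_scene_m2.png");T=cv2.imread("pics/raw_top_m2.png")
o=robot.get_obs(); zu=o["position"][2]-.198; c=o["position"][:2]
print(zu)
for z in(zu,zu+.005):
    edgefit("scene",S,lambda p:circ((p[0],p[1],z),.075,60,None,-3.3,.3),c,search=2.5)
    edgefit("top",T,lambda p:circ((p[0],p[1],z),.075,60,None,-2.4,-.1),c,search=2.5)
h=np.array(c)+.036*np.array([np.cos(np.radians(-146.5)),np.sin(np.radians(-146.5))]); print("hole robot",h)
for n,im in(("scene",S),("top",T)): edgefit(n,im,lambda p:circ((p[0],p[1],zu+.005),.0075,30),h,search=2)
for n,im in(("scene",S),("top",T)): edgefit(n,im,lambda p:circ((p[0],p[1],.185),.095,90,None,-3.14,0),c,search=2.5)
E
```

```text
t 22.82 q [ 2.870e-01  5.410e-01  1.443e+00 -1.000e-03  1.159e+00  2.280e-01] p [0.559  0.2807 0.3932] F [-0.1 -0.  -3.7] M [-0.04  0.07 -0.  ] w 0.0376
total [-0.    0.04  0.  ] [ 0.01 -0.01  0.02] | n 1 row [-0.0, 0.04, 0.0, 0.01, -0.01, 0.02]
org [0.55882613 0.28046361 0.19520125] -146.6184406182734
0.19657499777189785
scene [0.5596 0.2834] n 60 med|r| px 0.49
top [0.5604 0.2806] n 52 med|r| px 0.54
scene [0.5611 0.2776] n 60 med|r| px 0.46
top [0.5588 0.2793] n 52 med|r| px 0.58
hole robot [0.52946049 0.26105893]
scene [0.5302 0.2594] n 30 med|r| px 0.38
top [0.5277 0.2613] n 24 med|r| px 0.24
scene [0.5632 0.2727] n 85 med|r| px 0.54
top [0.5565 0.2808] n 28 med|r| px 0.17
```

View pics/m2_s.png

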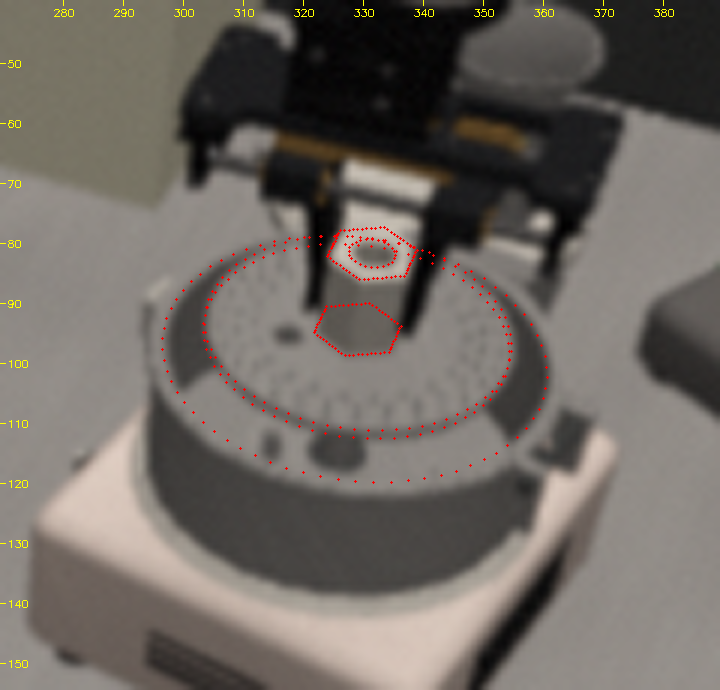

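View pics/m2_t.png

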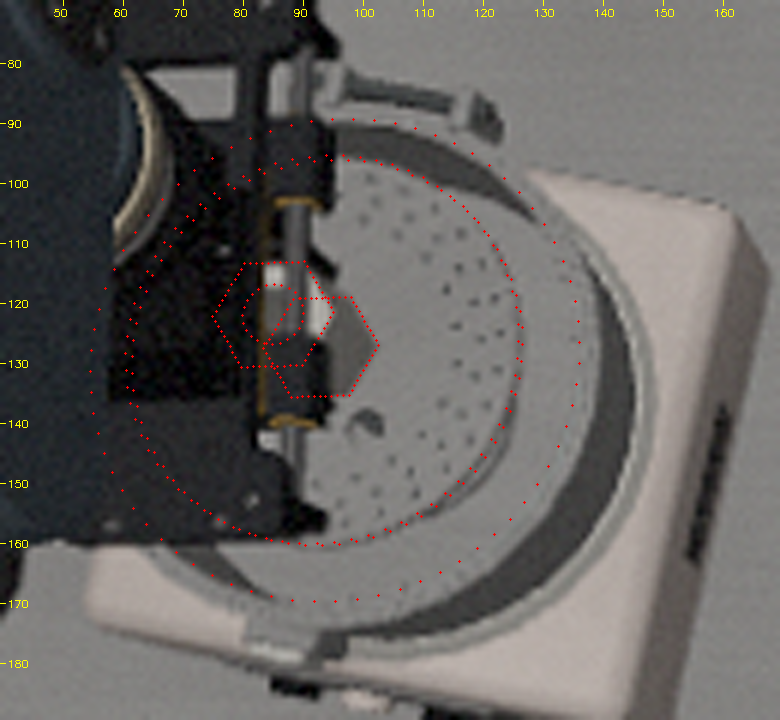

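Request:
drive_tool --plan '[[[0,0.03,-0.2,0,0,0],[0,0,-0.2,0,0,0],[0,0,0,0,0,0]]]'

```text
time: 23.3
position: [0.5592, 0.2817, 0.3842]
tool_rot: [0.686, 0.728, 0.0, 0.0]
ft_force: [-0.5, -0.1, -3.6]
grip_width: 0.0376
```

Request:
drive_tool --plan '[[[0,0,-0.1,0,0,0],[0,0,-0.1,0,0,0],[0,0,0,0,0,0]]]'

```text
time: 23.68
position: [0.5593, 0.2817, 0.3795]
tool_rot: [0.686, 0.728, 0.0, 0.001]
ft_force: [-0.0, 0.6, -3.9]
grip_width: 0.0378
```

Request:
drive_tool --plan '[[[0,0,-0.1,0,0,0],[0,0,-0.1,0,0,0],[0,0,0,0,0,0]]]'

```text
time: 24.05
position: [0.5592, 0.2817, 0.3744]
tool_rot: [0.686, 0.728, 0.0, 0.001]
ft_force: [-0.5, 0.2, -3.8]
grip_width: 0.0376
```

Request:
drive_tool --plan '[[[0,0,-0.2,0,0,0],[0,0,-0.2,0,0,0],[0,0,-0.2,0,0,0],[0,0,0,0,0,0]]]'

```text
time: 24.55
position: [0.5592, 0.2817, 0.359]
tool_rot: [0.686, 0.728, -0.0, 0.0]
ft_force: [-0.8, 0.2, -3.9]
grip_width: 0.0377
```

Request:
drive_tool --plan '[[[0,0,-0.2,0,0,0],[0,0,-0.2,0,0,0],[0,0,-0.2,0,0,0],[0,0,0,0,0,0]]]'

```text
time: 25.05
position: [0.5592, 0.2817, 0.3441]
tool_rot: [0.686, 0.728, -0.0, 0.0]
ft_force: [0.2, 0.3, -3.5]
grip_width: 0.0376
```

```bash
python3 seeheld.py m3
```

```text
t 25.05 q [ 2.890e-01  5.990e-01  1.487e+00 -1.000e-03  1.055e+00  2.300e-01] p [0.5592 0.2817 0.3441] F [ 0.2  0.3 -3.5] M [-0.07  0.1   0.03] w 0.0376
total [-0.01 -0.    0.  ] [0.01 0.01 0.02] | n 1 row [-0.01, -0.0, 0.0, 0.01, 0.01, 0.02]
org [0.55926993 0.28154059 0.14608644] -146.60038715386708
```

View pics/m3_s.png

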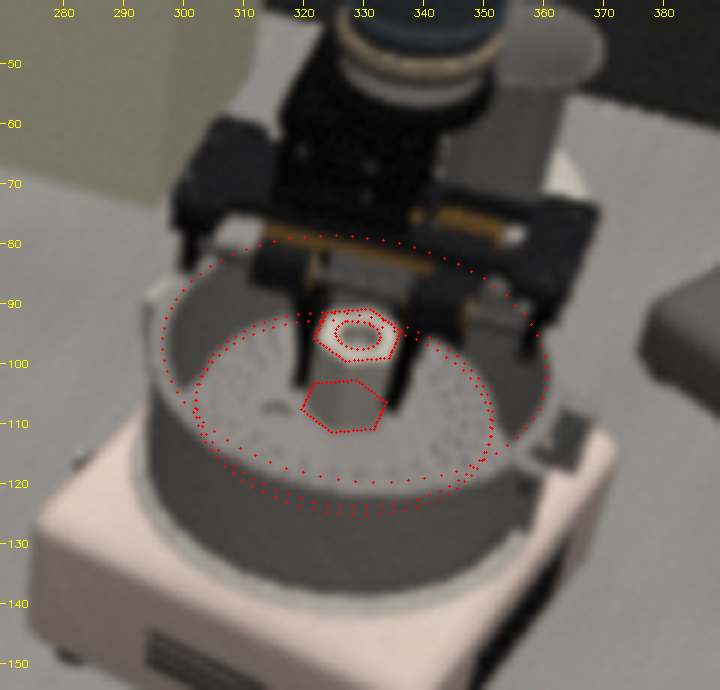

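View pics/m3_t.png

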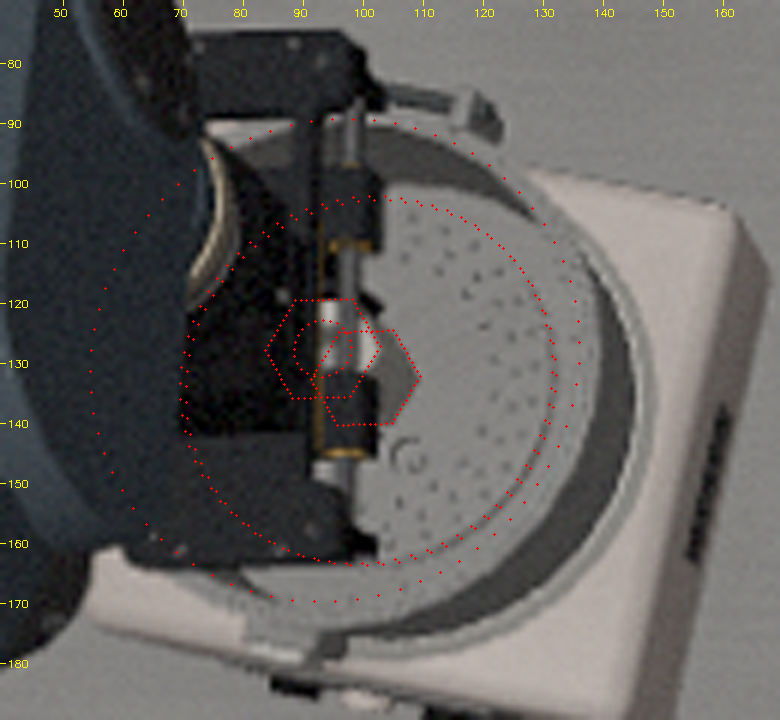

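Run:
```python
from h import *
a=cv2.imread("pics/raw_top_m3.png"); crop(a,90,125,35,35,18,"pics/z1.png")
a=cv2.imread("pics/raw_scene_m3.png"); crop(a,300,90,35,30,20,"pics/z2.png")
```

```text
(no output)
```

View pics/z1.png

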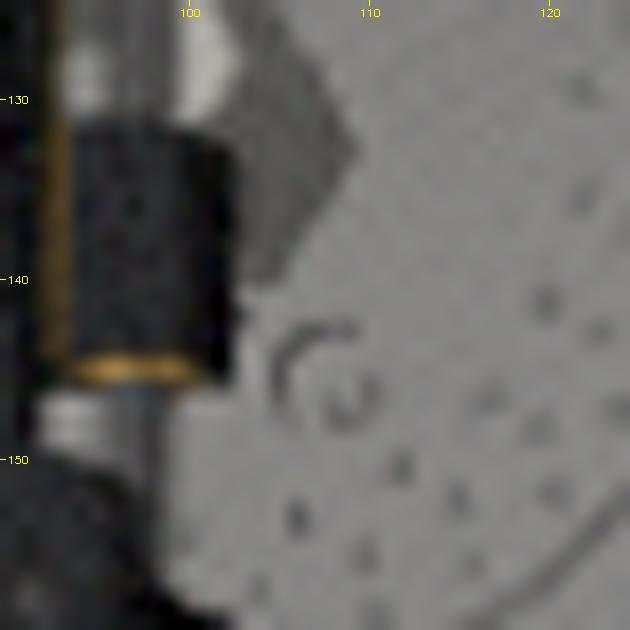

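View pics/z2.png

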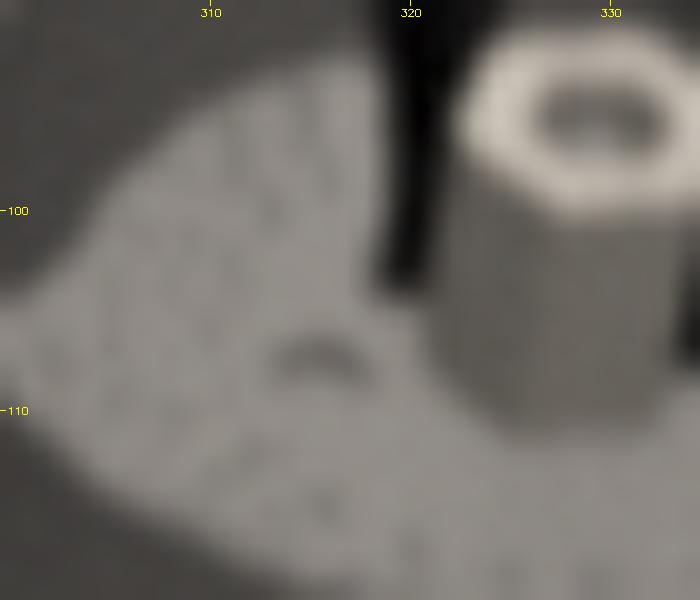

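Run:
```python
from h import *
o=robot.get_obs();c=np.array([.5592,.2816]); A=np.radians(-146.6); h=c+.036*np.array([np.cos(A),np.sin(A)])
a=cv2.imread("pics/raw_top_m3.png")
print(proj("top",[*h,.151]),proj("top",[*h,.139]))
P=np.vstack([circ((*h,.151),.0075,40),circ((*h,.139),.003,16),circ((*h,.133),.005,16)])
crop(a,90,125,35,35,18,"pics/z1.png",proj("top",P))
a=cv2.imread("pics/raw_scene_m3.png"); crop(a,300,90,35,30,20,"pics/z2.png",proj("scene",P))
```

```text
[[107.68904814 145.0957224 ]] [[109.40036648 146.15481506]]
```

View pics/z1.png

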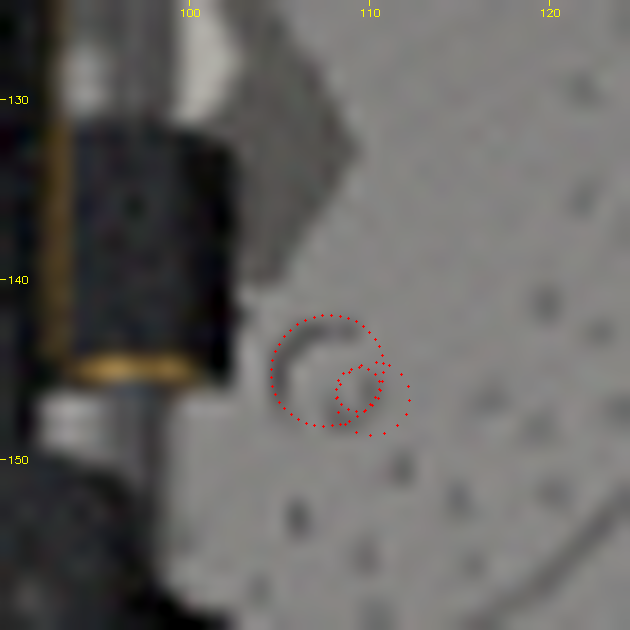

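View pics/z2.png

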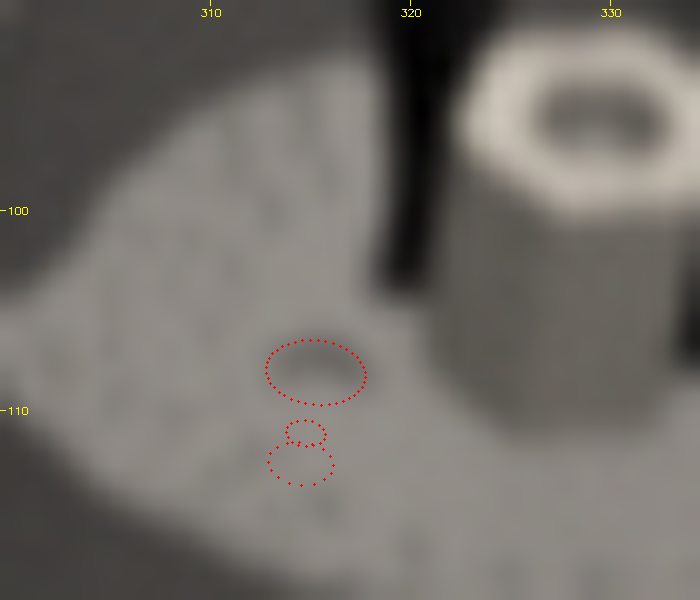

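Request:
drive_tool --plan '[[[0,0,-0.1,0,0,0],[0,0,-0.1,0,0,0],[0,0,-0.1,0,0,0],[0,0,-0.1,0,0,0],[0,0,0,0,0,0]]]'

```text
time: 25.78
position: [0.5593, 0.2817, 0.3344]
tool_rot: [0.686, 0.728, 0.0, 0.001]
ft_force: [0.2, -0.1, -3.6]
grip_width: 0.0374
```

Request:
drive_tool --plan '[[[0,0,-0.1,0,0,0],[0,0,-0.1,0,0,0],[0,0,0,0,0,0]]]'

```text
time: 26.15
position: [0.5593, 0.2817, 0.3294]
tool_rot: [0.686, 0.728, 0.0, 0.001]
ft_force: [-0.1, -0.4, -5.2]
grip_width: 0.0378
```

Request:
drive_tool --plan '[[[0,0,-0.1,0,0,0],[0,0,-0.1,0,0,0],[0,0,-0.1,0,0,0],[0,0,0,0,0,0]]]'

```text
time: 26.65
position: [0.5593, 0.2817, 0.3219]
tool_rot: [0.686, 0.728, 0.0, 0.001]
ft_force: [0.3, 0.4, -3.6]
grip_width: 0.0377
```

Request:
drive_tool --plan '[[[0,0,-0.08,0,0,0],[0,0,-0.06,0,0,0],[0,0,0,0,0,0]]]'

```text
time: 27.02
position: [0.5593, 0.2817, 0.3186]
tool_rot: [0.686, 0.728, 0.0, 0.001]
ft_force: [0.9, -0.6, -3.7]
grip_width: 0.0378
```

Request:
drive_tool --plan '[[[0,0,-0.04,0,0,0],[0,0,0,0,0,0]]]'

```text
time: 27.28
position: [0.5594, 0.2817, 0.3178]
tool_rot: [0.686, 0.728, 0.001, 0.001]
ft_force: [0.5, 0.2, -2.7]
grip_width: 0.0379
```

Request:
drive_tool --plan '[[[0,0,-0.04,0,0,0],[0,0,0,0,0,0]]]'

```text
time: 27.52
position: [0.5594, 0.2818, 0.3178]
tool_rot: [0.686, 0.728, 0.001, 0.001]
ft_force: [-2.1, -0.4, 4.3]
grip_width: 0.0377
```

Request:
drive_tool --plan '[[[0,0,-0.04,0,0,0],[0,0,0,0,0,0]]]'

```text
time: 27.78
position: [0.5593, 0.2817, 0.3177]
tool_rot: [0.686, 0.728, 0.001, 0.001]
ft_force: [-2.2, -0.7, 9.2]
grip_width: 0.038
```

Request:
drive_tool --plan '[[[0,0,0.04,0,0,0],[0,0,0,0,0,0],[0,0,0,0,0,0],[0,0,0,0,0,0],[0,0,0,0,0,0],[0,0,0,0,0,0]]]' --grip 0

```text
time: 28.52
position: [0.5594, 0.2817, 0.3167]
tool_rot: [0.686, 0.728, 0.001, 0.001]
ft_force: [0.5, -0.7, 0.2]
grip_width: 0.0844
```

Request:
drive_tool --plan '[[[0,0,0.2,0,0,0],[0,0,0.4,0,0,0],[0,0,0.7,0,0,0],[0,0,0.9,0,0,0],[0,0,0.9,0,0,0],[0,0,0.9,0,0,0]]]'

```text
time: 29.28
position: [0.5593, 0.2817, 0.4191]
tool_rot: [0.686, 0.728, 0.001, 0.001]
ft_force: [0.0, -0.6, -1.0]
grip_width: 0.0872
```

Run:
```python
from mill import *
st(); cx=np.array([.6352,-.1437])
r=grab("home"); A=np.radians(-146.6); c=np.array([.5593,.2817]); P=np.vstack(discpts(Rz(A),[*c,.119]))
crop(r["scene"],280,60,100,90,7,"pics/home_s.png",proj("scene",P)); crop(r["top"],50,75,115,110,6,"pics/home_t.png",proj("top",P))
```

```text
t 29.27 q [ 2.890e-01  5.140e-01  1.415e+00 -1.000e-03  1.210e+00  2.300e-01] p [0.5593 0.2817 0.4191] F [ 0.  -0.6 -1. ] M [-0.07 -0.   -0.01] w 0.0872
```

View pics/home_s.png

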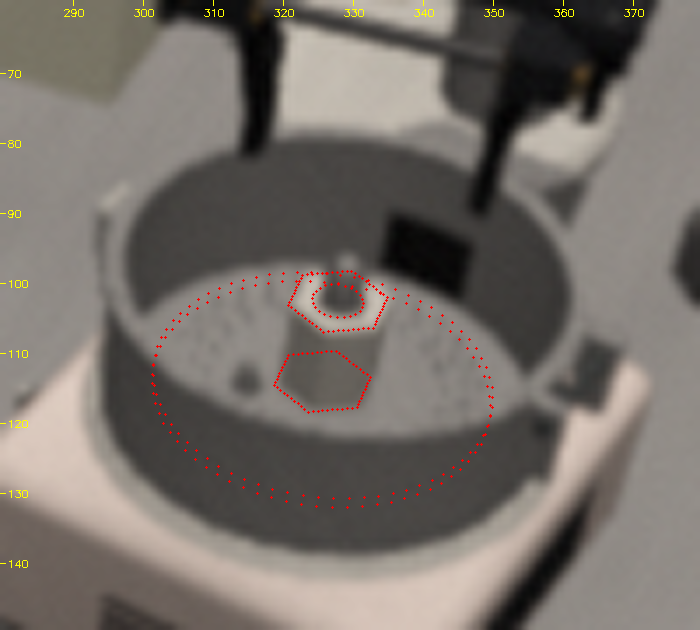

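View pics/home_t.png

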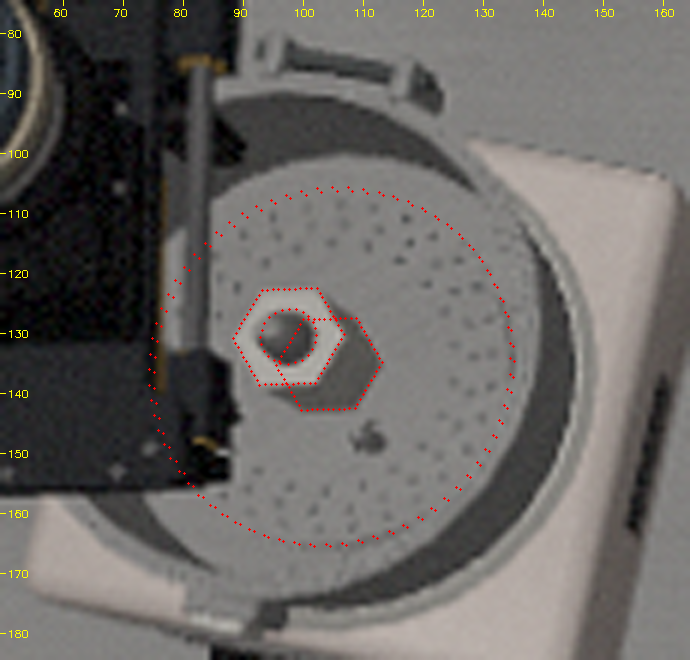

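Request:
drive_tool --plan '[[[0.17,-0.94,0,0,0,0],[0.17,-0.94,0,0,0,0],[0.17,-0.94,0,0,0,0],[0.17,-0.94,0,0,0,0],[0.17,-0.94,0,0,0,0],[0.17,-0.94,0,0,0,0],[0.17,-0.94,0,0,0,0],[0.17,-0.94,0,0,0,0]]]'

```text
time: 30.38
position: [0.5932, 0.093, 0.4165]
tool_rot: [0.686, 0.728, 0.0, 0.001]
ft_force: [0.7, -0.5, 0.5]
grip_width: 0.0869
```

Request:
drive_tool --plan '[[[0.17,-0.95,-0.2,0,0,0],[0.17,-0.95,-0.2,0,0,0],[0.17,-0.95,-0.3,0,0,0],[0.17,-0.95,-0.3,0,0,0],[0.17,-0.95,-0.4,0,0,0],[0.17,-0.95,-0.5,0,0,0],[0.17,-0.95,-0.5,0,0,0],[0.17,-0.95,-0.5,0,0,0]]]'

```text
time: 31.38
position: [0.6276, -0.0978, 0.3431]
tool_rot: [0.686, 0.728, 0.0, 0.001]
ft_force: [-0.4, 0.7, -0.1]
grip_width: 0.087
```

```bash
cat > cap.py <<'E'
from mill import *
CX=np.array([.6356,-.1437])
E
python3 - <<'E'
from cap import *
st(); plan([*CX,.218],RM); check([*CX,.218],RM)
E
```

```text
t 31.38 q [-3.300e-01  6.110e-01  1.464e+00  1.000e-03  1.065e+00 -3.900e-01] p [ 0.6276 -0.0978  0.3431] F [-0.4  0.7 -0.1] M [-0.12 -0.01  0.04] w 0.087
total [ 0.32 -1.84 -5.01] [0.   0.01 0.02] | n 6 row [0.05, -0.31, -0.83, 0.0, 0.0, 0.0]
q min [-0.39  0.61  1.46 -0.    0.86 -0.45] max [-0.33  0.8   1.49  0.    1.06 -0.39] maxstep [0.01 0.02 0.01 0.   0.02 0.01]
```

Request:
drive_tool --plan '[[[0.16,-0.92,0,0,0,0],[0.16,-0.92,0,0,0,0],[0,0,-0.7,0,0,0],[0,0,-0.7,0,0,0],[0,0,-0.6,0,0,0],[0,0,0,0,0,0]]]'

```text
time: 32.12
position: [0.6347, -0.1411, 0.292]
tool_rot: [0.685, 0.728, -0.0, -0.001]
ft_force: [-0.5, -0.3, -0.3]
grip_width: 0.0871
```

Run:
```python
from cap import *
st(); plan([*CX,.218],RM)
r=grab("cap1"); crop(r["scene"],255,180,90,90,7,"pics/cap1_s.png")
```

```text
t 32.12 q [-3.910e-01  6.950e-01  1.458e+00  1.000e-03  9.920e-01 -4.510e-01] p [ 0.6347 -0.1411  0.292 ] F [-0.5 -0.3 -0.3] M [-0.08  0.01  0.03] w 0.0871
total [ 0.04 -0.1  -2.96] [-0.02 -0.02  0.01] | n 4 row [0.01, -0.03, -0.74, -0.0, -0.01, 0.0]
```

View pics/cap1_s.png

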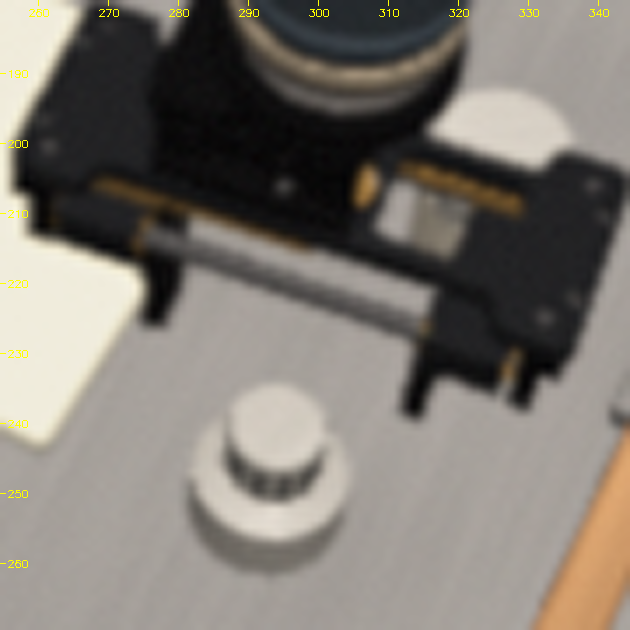

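Request:
drive_tool --plan '[[[0.02,-0.05,-0.6,0,0,0],[0.02,-0.05,-0.6,0,0,0],[0,0,-0.6,0,0,0],[0,0,-0.6,0,0,0],[0,0,-0.3,0,0,0],[0,0,-0.25,0,0,0],[0,0,0,0,0,0]]]'

```text
time: 33.1
position: [0.6363, -0.1447, 0.2201]
tool_rot: [0.686, 0.728, 0.0, 0.0]
ft_force: [0.1, -0.7, 0.6]
grip_width: 0.0871
```

Run:
```python
from cap import *
st(); plan([*CX,.218],RM)
r=grab("cap2"); crop(r["scene"],255,180,90,90,7,"pics/cap2_s.png")
```

```text
t 33.1 q [-3.950e-01  7.970e-01  1.485e+00  1.000e-03  8.590e-01 -4.540e-01] p [ 0.6363 -0.1447  0.2201] F [ 0.1 -0.7  0.6] M [-0.07  0.01 -0.02] w 0.0871
total [-0.03  0.04 -0.08] [-0.    0.01  0.02] | n 1 row [-0.03, 0.04, -0.08, -0.0, 0.01, 0.02]
```

View pics/cap2_s.png

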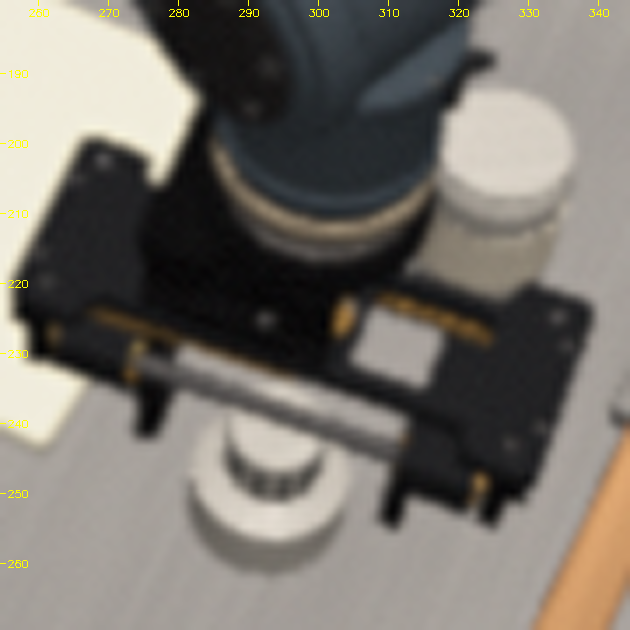

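Request:
drive_tool --plan '[[[-0.02,0.04,-0.06,0,0,0],[0,0,0,0,0,0]]]'

```text
time: 33.45
position: [0.6359, -0.1437, 0.2192]
tool_rot: [0.686, 0.728, 0.001, 0.001]
ft_force: [0.2, 0.8, -0.3]
grip_width: 0.0869
```

Request:
drive_tool --plan '[[[0,0,0,0,0,0],[0,0,0,0,0,0],[0,0,0,0,0,0],[0,0,0,0,0,0],[0,0,0,0,0,0],[0,0,0,0,0,0]]]' --grip 1 --force 30

```text
time: 34.2
position: [0.6358, -0.1437, 0.219]
tool_rot: [0.686, 0.728, 0.0, 0.001]
ft_force: [0.1, 0.5, -2.0]
grip_width: 0.0352
```

Request:
drive_tool --plan '[[[0,0,0.2,0,0,0],[0,0,0.6,0,0,0],[0,0,0.8,0,0,0],[0,0,0,0,0,0]]]'

```text
time: 34.7
position: [0.6369, -0.1441, 0.2621]
tool_rot: [0.686, 0.728, 0.002, 0.004]
ft_force: [0.1, 0.0, -1.8]
grip_width: 0.0351
```

Run:
```python
from cap import *
o=st(); R=Rot.from_quat(o["tool_rot"]).as_matrix(); b=o["position"]+.164*R[:,2]-[0,0,.0545]; print(b)
r=grab("cap3"); P=np.vstack([circ(b+[0,0,.031],.03),circ(b,.03),circ(b+[0,0,.062],.018)])
crop(r["scene"],255,170,90,90,7,"pics/cap3_s.png",proj("scene",P))
for z,r0 in((.031,.03),(0,.03)): edgefit("scene",r["scene"],lambda p:circ((p[0],p[1],b[2]+z),r0,60,None,-2.8,-.2),b[:2],search=3)
```

```text
t 34.7 q [-3.93e-01  7.37e-01  1.47e+00  1.00e-03  9.27e-01 -4.53e-01] p [ 0.6369 -0.1441  0.2621] F [ 0.1  0.  -1.8] M [-0.06 -0.   -0.01] w 0.0351
[ 0.63813171 -0.14454946  0.04357309]
scene [ 0.6392 -0.1443] n 59 med|r| px 0.24
scene [ 0.6389 -0.143 ] n 60 med|r| px 0.23
```

View pics/cap3_s.png

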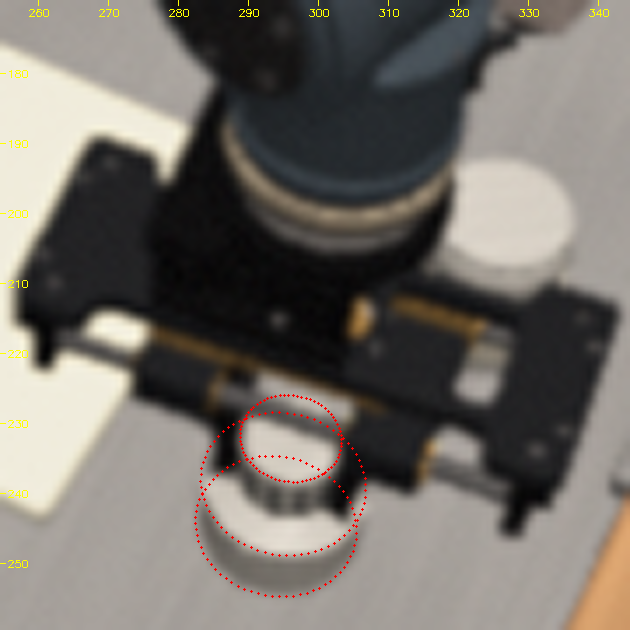

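Request:
drive_tool --plan '[[[0,0,0.9,0,0,0],[0,0,0.9,0,0,0],[0,0,0.9,0,0,0],[0,0.3,0.9,0,0,0],[-0.1,0.6,0.9,0,0,0],[-0.15,0.8,0.9,0,0,0],[-0.15,0.8,0.9,0,0,0],[-0.15,0.8,0.7,0,0,0]]]'

```text
time: 35.8
position: [0.6217, -0.0599, 0.435]
tool_rot: [0.686, 0.728, 0.001, 0.001]
ft_force: [-0.1, 0.2, -2.4]
grip_width: 0.0354
```

Request:
drive_tool --plan '[[[-0.18,0.95,0,0,0,0],[-0.18,0.95,0,0,0,0],[-0.18,0.95,0,0,0,0],[-0.18,0.95,0,0,0,0],[-0.18,0.95,0,0,0,0],[-0.18,0.95,0,0,0,0],[-0.18,0.95,0,0,0,0],[-0.18,0.95,0,0,0,0]]]'

```text
time: 36.8
position: [0.5852, 0.1305, 0.4325]
tool_rot: [0.686, 0.728, -0.0, -0.0]
ft_force: [-0.4, -0.9, -1.6]
grip_width: 0.0356
```

Run:
```python
from cap import *
st(); plan([.5593,.2817,.437],RM)
```

```text
t 36.8 q [ 0.033  0.463  1.467 -0.     1.213 -0.026] p [0.5852 0.1305 0.4325] F [-0.4 -0.9 -1.6] M [-0.07  0.03 -0.  ] w 0.0356
total [-1.04  6.05  0.18] [ 0.   -0.01  0.01] | n 7 row [-0.15, 0.86, 0.03, 0.0, -0.0, 0.0]
```

Request:
drive_tool --plan '[[[-0.15,0.86,0.03,0,0,0],[-0.15,0.86,0.03,0,0,0],[-0.15,0.86,0.03,0,0,0],[-0.15,0.86,0,0,0,0],[-0.15,0.86,0,0,0,0],[-0.15,0.86,0,0,0,0],[-0.14,0.86,0,0,0,0],[0,0,0,0,0,0]]]'

```text
time: 37.8
position: [0.5596, 0.2811, 0.4362]
tool_rot: [0.685, 0.729, 0.001, 0.001]
ft_force: [0.2, 0.6, -2.1]
grip_width: 0.0351
```

```bash
cat > seecap.py <<'E'
from cap import *
import sys
t=sys.argv[1]
o=st(); plan([.5593,.2817,o["position"][2]],RM); R=Rot.from_quat(o["tool_rot"]).as_matrix(); b=o["position"]+.164*R[:,2]-[0,0,.0545]; print("cap",b)
r=grab(t); P=np.vstack([circ(b+[0,0,.031],.03),circ(b,.03),circ(b+[0,0,.062],.018),circ((.5593,.2817,.189),.005,24),hexa(.169)@Rz(np.radians(-146.6)).T+[.5593,.2817,0]])
crop(r["scene"],280,50,100,100,6,f"pics/{t}_s.png",proj("scene",P)); crop(r["top"],50,75,115,110,6,f"pics/{t}_t.png",proj("top",P))
for n in CM: edgefit(n,r[n],lambda p:circ((p[0],p[1],b[2]),.03,60,None,-2.8,-.2),b[:2],search=3)
E
python3 seecap.py k1
```

```text
t 37.8 q [ 2.870e-01  4.970e-01  1.394e+00 -1.000e-03  1.249e+00  2.260e-01] p [0.5596 0.2811 0.4362] F [ 0.2  0.6 -2.1] M [-0.14  0.05  0.  ] w 0.0351
total [-0.01  0.03  0.  ] [ 0.    0.02 -0.01] | n 1 row [-0.01, 0.03, 0.0, 0.0, 0.02, -0.01]
cap [0.55995231 0.28106146 0.21766116]
scene [0.5522 0.2654] n 34 med|r| px 0.58
top [0.5588 0.2809] n 57 med|r| px 0.46
```

View pics/k1_s.png

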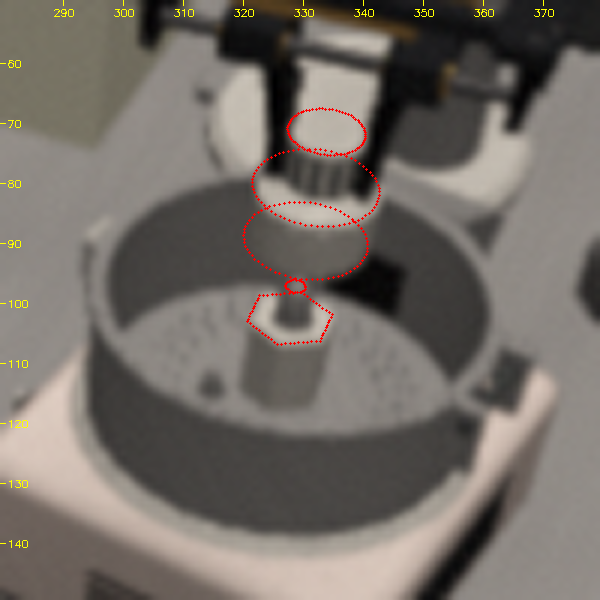

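View pics/k1_t.png

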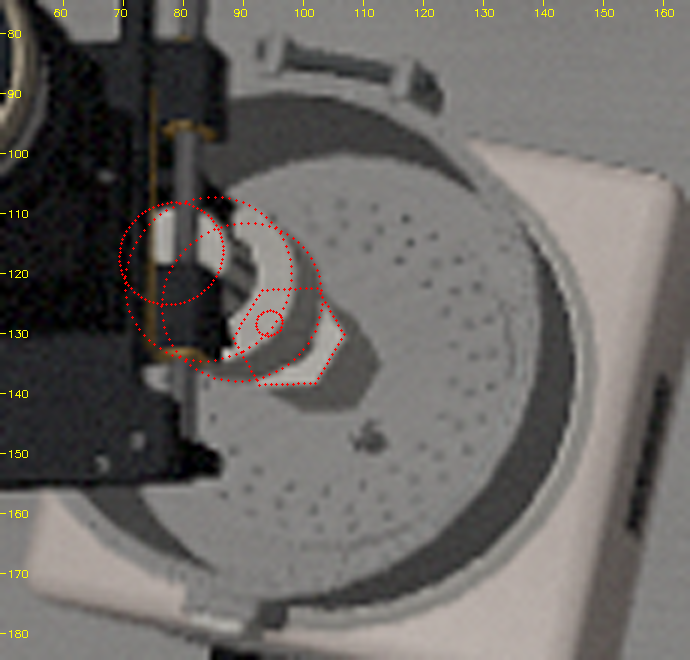

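Request:
drive_tool --plan '[[[-0.01,0.03,-0.4,0,0,0],[0,0,-0.3,0,0,0],[0,0,-0.3,0,0,0],[0,0,0,0,0,0]]]'

```text
time: 38.4
position: [0.5597, 0.2796, 0.4101]
tool_rot: [0.686, 0.728, -0.0, 0.0]
ft_force: [-0.3, 0.7, -3.0]
grip_width: 0.0352
```

Request:
drive_tool --plan '[[[0,0,-0.1,0,0,0],[0,0,-0.1,0,0,0],[0,0,-0.1,0,0,0],[0,0,0,0,0,0]]]'

```text
time: 38.9
position: [0.5598, 0.28, 0.4035]
tool_rot: [0.686, 0.728, 0.0, 0.001]
ft_force: [0.7, -1.0, -1.9]
grip_width: 0.0352
```

Request:
drive_tool --plan '[[[0,0,-0.1,0,0,0],[0,0,-0.1,0,0,0],[0,0,-0.1,0,0,0],[0,0,0,0,0,0]]]'

```text
time: 39.4
position: [0.5598, 0.28, 0.3959]
tool_rot: [0.686, 0.728, 0.0, 0.001]
ft_force: [-0.5, 0.1, -2.6]
grip_width: 0.0355
```

Request:
drive_tool --plan '[[[-0.02,0.04,-0.1,0,0,0],[0,0,-0.1,0,0,0],[0,0,-0.06,0,0,0],[0,0,0,0,0,0]]]'

```text
time: 39.9
position: [0.5593, 0.281, 0.3895]
tool_rot: [0.686, 0.728, 0.0, 0.001]
ft_force: [-0.2, -0.0, -2.0]
grip_width: 0.0354
```

Request:
drive_tool --plan '[[[0,0,-0.05,0,0,0],[0,0,0,0,0,0]]]'

```text
time: 40.15
position: [0.5594, 0.281, 0.3884]
tool_rot: [0.686, 0.728, 0.001, 0.001]
ft_force: [1.0, 0.4, -2.5]
grip_width: 0.0355
```

Request:
drive_tool --plan '[[[0,0,-0.04,0,0,0],[0,0,0,0,0,0]]]'

```text
time: 40.4
position: [0.5594, 0.281, 0.388]
tool_rot: [0.686, 0.728, 0.001, 0.001]
ft_force: [-0.6, -1.4, 0.7]
grip_width: 0.0352
```

Contact at the expected height. One small press, then check and release.

Request:
drive_tool --plan '[[[0,0,-0.03,0,0,0],[0,0,0,0,0,0]]]'

```text
time: 40.65
position: [0.5594, 0.281, 0.3879]
tool_rot: [0.686, 0.728, 0.001, 0.001]
ft_force: [-1.7, -0.5, 5.7]
grip_width: 0.0352
```

Request:
drive_tool --plan '[[[0,0,0.02,0,0,0],[0,0,0,0,0,0],[0,0,0,0,0,0],[0,0,0,0,0,0],[0,0,0,0,0,0],[0,0,0,0,0,0]]]' --grip 0

```text
time: 41.4
position: [0.5594, 0.281, 0.3872]
tool_rot: [0.686, 0.728, 0.001, 0.001]
ft_force: [0.1, 0.6, -0.2]
grip_width: 0.0838
```

Request:
drive_tool --plan '[[[0,0,0.2,0,0,0],[0,0,0.5,0,0,0],[0,0,0.8,0,0,0],[0,0,0.9,0,0,0],[0,0,0.9,0,0,0],[-0.5,-0.5,0.8,0,0,0],[-0.6,-0.8,0,0,0,0],[-0.6,-0.8,0,0,0,0]]]'

```text
time: 42.4
position: [0.5163, 0.228, 0.4913]
tool_rot: [0.686, 0.728, 0.002, 0.002]
ft_force: [-0.2, 0.0, -0.1]
grip_width: 0.0871
```

Request:
drive_tool --plan '[[[-0.4,-0.9,0,0,0,0],[-0.4,-0.9,0,0,0,0],[-0.4,-0.9,0,0,0,0],[-0.4,-0.9,0,0,0,0],[-0.4,-0.9,0,0,0,0],[-0.2,-0.9,0,0,0,0],[0,-0.9,0,0,0,0],[0,0,0,0,0,0]]]'

```text
time: 43.4
position: [0.4619, 0.0701, 0.4908]
tool_rot: [0.687, 0.727, 0.001, 0.002]
ft_force: [-0.2, 0.4, 0.2]
grip_width: 0.0868
```

Run:
```python
from cap import *
st()
r=grab("fin"); m=(.5593,.2817); P=np.vstack([circ((*m,.2),.03),circ((*m,.169),.03),circ((*m,.231),.018)]+discpts(Rz(np.radians(-146.6)),[*m,.119])[:1])
crop(r["scene"],280,50,100,100,6,"pics/fin_s.png",proj("scene",P)); crop(r["top"],50,75,115,110,6,"pics/fin_t.png",proj("top",P))
for z,rr in((.2,.03),(.231,.018)):
  for n in CM: edgefit(n,r[n],lambda p:circ((p[0],p[1],z),rr,60),m,search=3)
cv2.imwrite("pics/fin_full.png",r["scene"])
```

```text
t 43.4 q [-0.089  0.206  1.697  0.     1.234 -0.146] p [0.4619 0.0701 0.4908] F [-0.2  0.4  0.2] M [-0.05  0.06 -0.03] w 0.0868
scene [0.5612 0.2797] n 59 med|r| px 0.24
top [0.5585 0.2779] n 13 med|r| px 0.53
scene [0.5613 0.2803] n 60 med|r| px 0.24
top [0.5541 0.2769] n 17 med|r| px 0.4
```

View pics/fin_s.png

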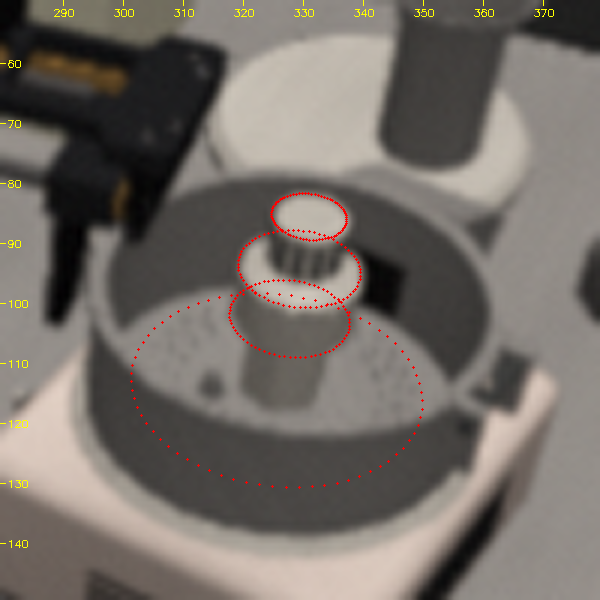

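View pics/fin_t.png

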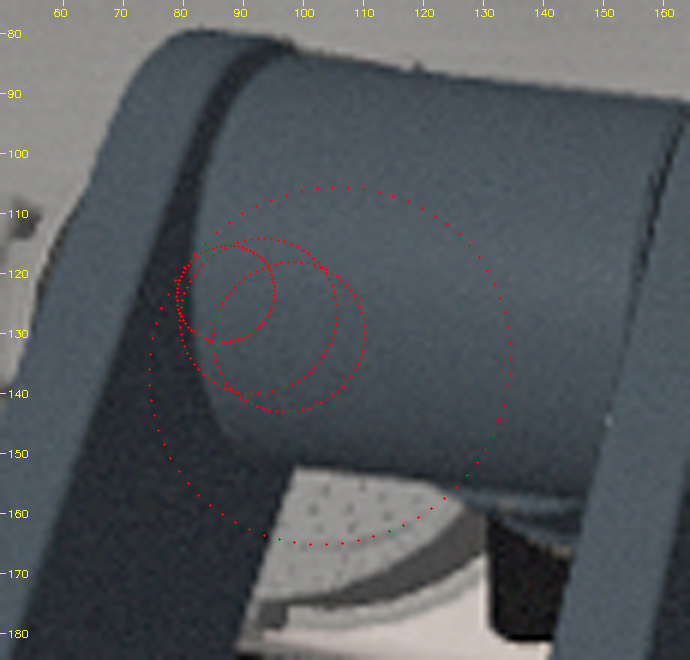

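View pics/fin_full.png

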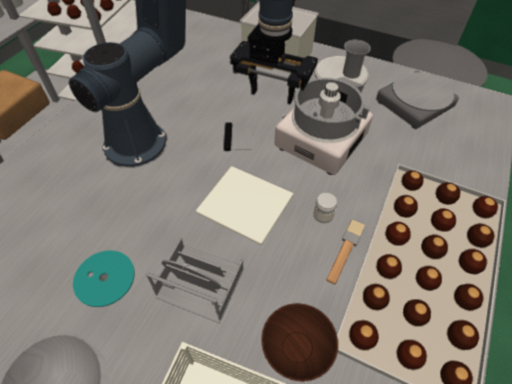

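```bash
python3 -c "
from rig import robot
print(robot.hand_in())"
```

```text
the job is handed in; nothing more can be done
None
```

I handed the job in at 43.4 s. By my checks every step was met, but the hand-in gives no verdict.

**What I did:**
- I took the grating disc from the rack by its hub, laid it flat on the board and let go.
- I gripped it again by the hub and lowered it over the shaft and pin onto the drive plate. It touched down with its underside at about 0.1197 m (plate face 0.119 m), and neither shaft nor pin resisted on the way down.
- I then set the cap on the hub. It made contact with its underside at about 0.169 m, exactly hub-top height. I released it and backed the arm clear.

**Last checks:**
- **Disc:** after release, both cameras matched the disc-at-home outline, with the shaft up through the bore and the pin in its hole.
- **Cap:** in the last scene-camera view the cap outline matched the seated position, upright and about 2 to 3 mm from my estimate of the shaft axis. That camera tends to read about 1 to 2 mm off.
- **Slicing disc and tin:** both appear to be where they started; I judged this by eye.

**What failed or disagreed:**
- **Top camera:** the arm blocked it at the end, so the cap's final position rests on one camera plus the contact force. Its fits of the cap there (up to about 7 mm off) are not valid.
- **Camera agreement:** the two cameras disagreed by about 3 mm on the mill axis. I used a middle value, and both parts went on freely.
- **Disc tilt on the board:** the scene-camera fits of rim and hub top differed by about 2.5 mm, which would mean a 0.055 rad tilt. I put this down to pixel noise, because the disc lay fully on the board and the tool pose showed it level within about 0.01 rad.
- **First rack approach:** it came close to the limit of joint 4, so I changed the tool tilt before gripping.

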